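# Lay out the butter-warming station

## Robot

A 6-joint arm with a two-finger parallel gripper is mounted at the origin on a cart in front of the work surface, level with it; the furniture and walls round the work are solid. World frame = base frame: x ahead of the robot, y to its left, z up, the work surface at z = 0. Lengths are in m, angles in degrees, forces in N, time in s.
With the tool pointing down it reaches from about 0.25 to 0.725 m from the base axis. Payload 9.7 kg.
Tool frame: the origin (TCP) lies at the very end of the fingers, on their centre line; the grasp point (between the pads) lies 19 mm behind it; z points along the fingers, y is the direction in which the jaws open and shut (so a half turn about z gives the same grasp; the last joint's range is limited). The gripper opens to 85 mm and grips with 20 to 120 N. Pads are 22 mm wide; open, the fingers measure 114 mm over their backs; the gripper's body (76 mm by 85 mm) begins 54 mm behind the grasp point. The pads swing forward as they close: fully open they stand 13 mm farther back than shut.
Start: joints at [65.947, 4.979, 10.078, 95.1, 0, 90], TCP at [0.224, 0.502, 0.231] pointing down, gripper open.
Joint ranges: [-179.16, 179.16], [-48.56, 103.87], [-65.8, 70.77], [-126.05, 130.52], [-82.76, 87.17], [-180, 180]. Speed limits (degrees/s): [127.2, 127.2, 147.25, 180, 180, 180].

## Interface

Orientations are given as [roll, pitch, yaw] about the fixed x, y, z axes, in that order (R = Rz(yaw) Ry(pitch) Rx(roll)).
In Python, from workcell import bot gives the robot as it stands.
- The arm moves only by the shell command python3 -m pendant 'ROWS' [FORCE]. ROWS is JSON, a list that holds one entry, the list of rows, each a list of 7 numbers: the shift along the tool's x, y, z in cm, then the turn, a rotation vector about the tool's x, y, z in rad, then the opening in per cent of the stroke, from 0 (shut) to 100 (fully open). In form: [[[dx, dy, dz, ax, ay, az, gripper], ...]]. A call has 1 to 5 rows; each row shifts and turns the pose as measured when the row begins, along the tool's axes as they then stand; what a row does not reach is not made up. A row lasts 1/12 s, in which the tool goes at most 41.7 mm and 7.16 degrees, less where a joint would pass 70% of its speed; a pose out of reach is approached as far as the arm can. A call with a gripper value outside its range is refused whole. The fingers move at their own pace and stop on an object; FORCE is the grip in N (left out, the last holds). Time passes only in rows, so rows that do not move let the fingers close. It gives the time, the measured TCP pose, the force and the opening at its end, in the units of the state.
- bot.get_obs(): the state, without advancing time (a new reading comes with each control period).
- bot.camera(name): name is "side" or "top" or "wrist"; returns the picture (420x560x3 uint8, red, green, blue); there is no depth.
- bot.get_calibration(name): a dict with "intrinsics" (3x3 intrinsics, pixels), "pose" (4x4, takes a point from camera to world coordinates); the wrist camera has in their place "T_tool_cam" (4x4, takes a point from camera to tool coordinates, whose origin is the TCP and whose axes are the flange's). Camera axes: x right, y down, z forward; pixel columns grow to the right and rows downward; lengths in m; the calibration is good to about 2 mm. A picture is of the moment at which its call begins: read the wrist's pose just before it. get_calibration takes no time and is no camera call.
- bot.job_done(): hands the job in, once; it reports no verdict.
Trained networks look in the newest picture that a camera, given by its name, has taken for a name from the list of things; names that differ only in an ending like _2 or _b are one class to them, and where a whole thing is asked for, a point or a joint stands for the part that bears it (a point fixed in the world has none). Each returns a list of dicts, best first, with "confidence" (0 to 1); they miss things now and then, are a little off and sometimes report something else, mostly with a low value. They report only what shows in the picture. A call takes as long as a camera call. They do not tell look-alikes from the thing itself.
- bot.masks_of(camera, thing): "pixels" (420x560 bool, what is visible of it) and "extent" ([left, top, right, bottom] in pixels, round what is visible of it).
- bot.mark_of(camera, thing): "uv" ([column, row] in pixels: a listed point, or the origin of a listed thing).
The state is a dict: "time": time; "q": joint angles; "qd": joint speeds; "joint_efforts": joint torques, N m; "ee_pos": TCP position; "tcp_rot": TCP orientation; "wrist_force": force on the tool from outside, world axes, zero at the start; "torque": the same for the moment, N m; "opening": finger opening in m.
Only numpy, scipy, OpenCV 4.12 (cv2) and the standard library are available. Lean on these libraries where they do the work, as an engineer would, in place of code of your own. Each camera call takes 0.05 s, during which the arm holds its last target. There are 200 camera calls.

## Task

Set up the butter warmer: put the tea light into the round recess in the warmer's wooden foot, then lay the steel grate fully home on the two end frames between their corner posts, then stand the copper pot upright in the middle of the grate with its handle pointing away from the brush rest, where nobody reaching for the brush can knock it. Lay the pastry brush flat in the brush rest, bristles in the round end and handle along the channel, and lay the matchbox flat on the worktop close beside the brush rest, on the side away from the warmer and its flame. Leave the honey jar and the kitchen timer where they stand.

Things in the scene. Friction and masses are not known exactly. Their poses are not given: they have to be found in the camera images.
- warmer: Fixed tea-light warmer. Origin: centre of its underside. Dark wood foot 90 (x) x 124 (y) x 14 mm; round recess in its middle 48 mm wide, metal-lined, floor at z 10. At each y end (|y| 52 to 55 mm) a steel frame whose rail (top z 72) carries the grate; its corner posts, 65 mm apart in x, end at z 80. Open above and at both x sides, 104 mm free between the frames.
- brush_rest: Fixed spoon-shaped white dish with blue rim, 174 mm long. Origin: on its underside; +x to the round bowl (centre x 60, 84 mm wide inside, inner end x 102), -x along the 48 mm wide channel, open at its end (x -60). Floor z 8, rim top z 11 mm. Outside 100 mm wide at the bowl, 64 at the channel. A brush lying in it has its origin and axes over the rest's, the handle's end jutting out.
- tea_light: Tea light: red wax in a stiff round silvery metal cup, diameter 38 mm, 15 mm tall, 15 g. Origin: centre of its underside, z up. Sits in the warmer's recess with 5 mm of play all round, underside then at z 10 mm.
- grate: Loose dark steel grate, 60 (x) x 122 (y) x 12 mm, 120 g. Bar plate z 8 to 12; grip it across the side lips (x -30 and 30, z 3 to 12, |y| under 42). Stands on lips across its ends (inner faces |y| 58, z 0 to 12), which hang outside the frames when home, origin then 64 mm over the warmer's, y axes parallel; play 2.5 mm in x, 3 in y. Origin: centre of underside. Half turns are alike.
- butter_pot: Small open copper pot, outer diameter 62 mm (52 at the foot), 46 mm tall, wall 3 mm, about 200 g; short dark handle along +x, reaching 79 mm from the axis, 34 to 47 mm high. Origin: centre of its underside; z up. On the seated grate its underside is 76 mm above the worktop.
- pastry_brush: Pastry brush lying flat, 173 mm long, 50 g, wooden handle, pale bristles (a like brush at the far right, past the coffee mill, is not it). Origin: middle of its length, on its underside, z up; +x to the bristles. Oval handle 15 to 19 mm wide from x -86 to 2, widening to 32 at x 36, widest 8 to 11 mm above the underside, top at 14; bristles 42 mm wide, x 43 to 86. Mass centre x 23.
- matchbox: Matchbox lying flat, closed, 36 (x) x 53 (y) x 15 mm, 20 g. Origin: centre of its underside, z up.
- honey_jar: Bystander, to be left alone: jar of amber honey, yellow cap, diameter 62 mm, 118 mm tall. Origin: centre of its underside.
- kitchen_timer: Bystander, to be left alone: round white timer with a red knob, diameter 70 mm, 41 mm tall. Origin: centre of its underside.
Not all that is in view belongs to the job. There is more than one size of the tea_light; the job needs the smallest.

How it is judged:
By the outcome, as a careful person would: the job done as asked, in the order asked, and still so for the second after the job is handed in, with the robot touching nothing.
It also fails if it takes over 131 s, if anything falls off the work surface, if the arm or the gripper's body presses on something with over 40 N, if the wrist force passes 120 N, or if a joint passes its speed limit or range.

## Working session

There is one attempt and no reset: what is moved stays moved. The work goes in short steps, Python scripts to look and compute and a shell command to move; the robot and the scene stay as the last step left them, time stands still between calls to the robot, and variables do not carry over. Pictures are saved under pics/ and viewed, about 12 in all and at most 16, crops included, and the job is handed in when it is done.

```bash
ls; mkdir -p pics; python3 - <<'E'
from workcell import bot
import cv2,numpy as np
print(bot.get_obs())
for n in ("top","side"):
    im=bot.camera(n); cv2.imwrite(f"pics/{n}0.png",im[:,:,::-1])
    c=bot.get_calibration(n); print(n,np.round(c["intrinsics"],1).tolist(),np.round(c["pose"],3).tolist())
    for t in "warmer brush_rest tea_light grate butter_pot pastry_brush matchbox honey_jar kitchen_timer".split():
        print(n,t,[(np.round(d["uv"]).tolist(),round(d["confidence"],2)) for d in bot.mark_of(n,t)][:4])
print(np.round(bot.get_calibration("wrist")["T_tool_cam"],3).tolist(),bot.get_calibration("wrist")["intrinsics"])
print(bot.get_obs()["time"])
E
```

```text
pics
{'time': 0.0, 'q': array([ 6.59453147e+01,  5.01194234e+00,  1.00335417e+01,  9.50983226e+01,
       -1.81414731e-04,  8.99995328e+01]), 'qd': array([-0.02818872, -0.05565827, -0.00883395,  0.02054087,  0.00374903,
        0.13329727]), 'joint_efforts': array([-1.74889351e-04, -5.20378518e+01,  4.64811337e+01,  1.60070794e-02,
       -8.70793792e-05,  2.01699044e-05]), 'ee_pos': array([0.22409386, 0.50203074, 0.23056681]), 'tcp_rot': array([-1.79923277e+02,  1.80788913e-04,  1.55945782e+02]), 'wrist_force': array([-0.60511471,  0.26881461,  0.1061241 ]), 'torque': array([0.01541495, 0.02621235, 0.02130705]), 'opening': 0.085732220258515}
top [[407.5, 0.0, 278.4], [0.0, 407.5, 205.0], [0.0, 0.0, 1.0]] [[-0.039, -0.971, 0.235, 0.315], [-0.999, 0.039, -0.005, -0.058], [-0.004, -0.235, -0.972, 1.245], [0.0, 0.0, 0.0, 1.0]]
top warmer [([244.0, 194.0], 0.71)]
top brush_rest [([326.0, 198.0], 0.94), ([246.0, 194.0], 0.38)]
top tea_light [([134.0, 285.0], 0.82), ([190.0, 271.0], 0.8), ([159.0, 271.0], 0.7)]
top grate [([392.0, 251.0], 0.56)]
top butter_pot [([226.0, 247.0], 0.93)]
top 
[... 415 characters left out ...]
st [([314.0, 258.0], 0.94), ([324.0, 317.0], 0.41)]
side tea_light [([226.0, 195.0], 0.61), ([216.0, 174.0], 0.45), ([224.0, 184.0], 0.44), ([323.0, 320.0], 0.2)]
side grate [([279.0, 308.0], 0.58)]
side butter_pot [([251.0, 208.0], 0.6)]
side pastry_brush [([262.0, 239.0], 0.53)]
side matchbox [([266.0, 271.0], 0.52), ([263.0, 237.0], 0.19)]
side honey_jar [([340.0, 232.0], 0.58), ([264.0, 271.0], 0.43)]
side kitchen_timer [([325.0, 320.0], 0.95)]
[[-0.001, -0.956, -0.293, 0.075], [1.0, -0.001, -0.001, -0.001], [0.0, -0.293, 0.956, -0.142], [0.0, 0.0, 0.0, 1.0]] [[367.11845057   0.         278.48868087]
 [  0.         367.11845057 214.39083666]
 [  0.           0.           1.        ]]
1.0
```

```bash
python3 - <<'E'
import cv2
t=cv2.imread("pics/top0.png"); 
cv2.imwrite("pics/top0c.png",cv2.resize(t[130:330,90:490],(800,400),interpolation=cv2.INTER_CUBIC))
E
```

```text
(no output)
```

View pics/top0c.png

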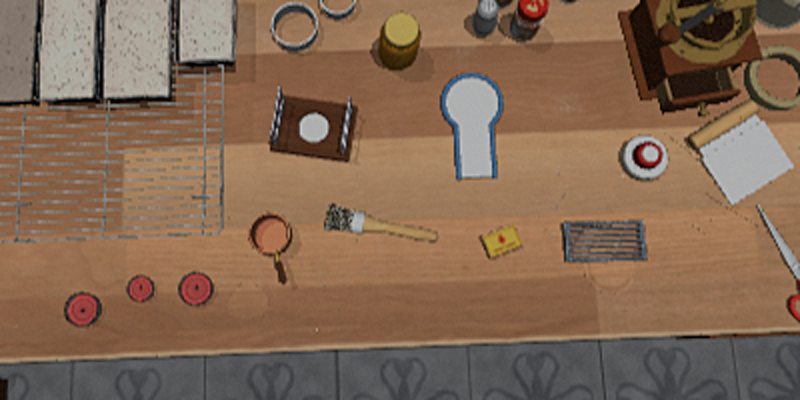

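View pics/side0.png

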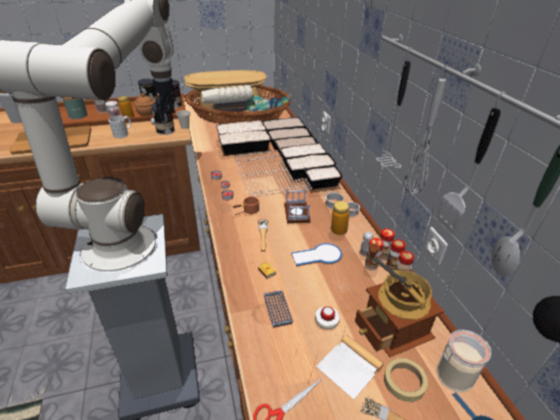

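```bash
cat > h.py <<'E'
from workcell import bot
import cv2,numpy as np
from scipy.spatial.transform import Rotation as R
def cam(n,o=None):
    c=bot.get_calibration(n)
    if n!="wrist": return c["intrinsics"],c["pose"]
    o=o or bot.get_obs(); T=np.eye(4); T[:3,:3]=R.from_euler("xyz",o["tcp_rot"],degrees=True).as_matrix(); T[:3,3]=o["ee_pos"]
    return c["intrinsics"],T@c["T_tool_cam"]
def world(K,P,uv,z):
    uv=np.atleast_2d(np.asarray(uv,float)); d=np.c_[uv,np.ones(len(uv))]@np.linalg.inv(K).T@P[:3,:3].T
    s=(z-P[2,3])/d[:,2]; return P[:3,3]+d*s[:,None]
def pix(K,P,p):
    c=(np.atleast_2d(p)-P[:3,3])@P[:3,:3]@K.T; return c[:,:2]/c[:,2:]
def find(n,t,z=0,zm=None,kp=(K_:=None)):
    """marks at height z; mask rect at height zm; in world mm"""
    K,P=cam(n)
    for d in bot.mark_of(n,t)[:3]:
        print(t,"mark",np.round(d["uv"]),np.round(world(K,P,d["uv"],z)[0,:2]*1e3,1),round(d["confidence"],2))
    for d in bot.masks_of(n,t)[:3]:
        c=max(cv2.findContours(d["pixels"].astype(np.uint8),cv2.RETR_EXTERNAL,cv2.CHAIN_APPROX_NONE)[0],key=cv2.contourArea)[:,0]
        w=(world(K,P,c,z if zm is None else zm)[:,:2]*1e3).astype(np.float32)
        (cx,cy),(a,b),an=cv2.minAreaRect(w)
        print(t,"rect c",round(cx,1),round(cy,1),"size",round(a),round(b),"ang",round(an,1),round(d["confidence"],2))
def go(x,y,z,yaw,n=None):
    """print the rows for a straight move to a tool-down pose (mm, deg)"""
    o=bot.get_obs(); R0=R.from_euler("xyz",o["tcp_rot"],degrees=True); R1=R.from_euler("xyz",[180,0,yaw],degrees=True)
    rv=(R0.inv()*R1).as_rotvec(); d=np.array([x,y,z])/1e3-o["ee_pos"]
    n=n or int(np.ceil(max(np.linalg.norm(d)/.035,np.degrees(np.linalg.norm(rv))/6,1)))
    print("n",n,"rot",np.round(rv/n,3))
    for i in range(n):
        Ri=R0*R.from_rotvec(rv*i/n); print(np.round(Ri.inv().apply(d/n)*100,2).tolist(),end=" ")
    print("\nmm",np.round(d*1e3,1))
E
python3 - <<'E'
from h import *
bot.camera("top")
for t,zm in dict(tea_light=.015,warmer=.014,brush_rest=.011,grate=.012,butter_pot=.046,pastry_brush=.01,matchbox=.015,honey_jar=.118,kitchen_timer=.02).items(): find("top",t,0,zm)
o=bot.get_obs();print(o["time"],o["tcp_rot"])
go(385,330,250,140)
E
```

```text
tea_light mark [242. 192.] [664.6  47.9] 0.75
tea_light mark [134. 281.] [396.9 377.2] 0.68
tea_light mark [192. 272.] [416.9 205.2] 0.57
tea_light rect c 414.5 216.0 size 48 41 ang 87.7 0.77
tea_light rect c 388.1 382.8 size 52 50 ang 44.9 0.65
warmer mark [242. 194.] [655.7  48. ] 0.88
warmer rect c 654.8 35.1 size 124 93 ang 80.7 0.55
brush_rest mark [328. 199.] [ 629.2 -220.9] 0.82
brush_rest rect c 650.5 -217.1 size 101 169 ang 87.7 0.59
grate mark [393. 252.] [ 455.2 -409.5] 0.75
grate rect c 460.8 -403.1 size 125 58 ang 87.7 0.72
grate rect c 791.8 -109.4 size 67 97 ang 74.5 0.69
butter_pot mark [227. 246.] [492.  98.] 0.75
butter_pot rect c 486.0 98.6 size 60 56 ang 43.7 0.6
pastry_brush rect c 497.9 -65.8 size 167 33 ang 76.4 0.76
matchbox mark [339. 256.] [ 449.2 -244.1] 0.78
matchbox rect c 465.2 -247.0 size 35 55 ang 20.7 0.69
honey_jar mark [291. 155.] [ 782.2 -111.5] 0.83
honey_jar rect c 751.1 -102.1 size 57 84 ang 70.3 0.96
kitchen_timer mark [417. 209.] [ 586.6 -498. ] 0.59
kitchen_timer rect c 584.9 -476.2 size 68 70 ang 83.7 0.85
1.95 [1.79999822e+02 9.77559417e-04 1.55943400e+02]
n 7 rot [0.   0.   0.04]
[-3.1, -1.31, -0.27] [-3.15, -1.19, -0.27] [-3.2, -1.06, -0.27] [-3.23, -0.93, -0.27] [-3.27, -0.8, -0.27] [-3.3, -0.67, -0.27] [-3.32, -0.54, -0.27] 
mm [ 160.8 -172.2   18.7]
```

```bash
python3 -m pendant '[[[-3.1,-1.3,-0.2,0,0,0.04,100],[-3.15,-1.2,-0.2,0,0,0.04,100],[-3.2,-1.1,-0.2,0,0,0.04,100],[-3.2,-0.95,-0.2,0,0,0.04,100]]]'; python3 -m pendant '[[[-3.25,-0.8,-0.2,0,0,0.04,100],[-3.3,-0.7,-0.2,0,0,0.04,100],[-3.3,-0.55,-0.2,0,0,0.04,100],[0,0,0,0,0,0,100]]]'
python3 - <<'E'
from h import *
o=bot.get_obs(); print(o["time"],o["ee_pos"],o["tcp_rot"])
im=bot.camera("wrist"); cv2.imwrite("pics/w1.png",im[:,:,::-1])
find("wrist","tea_light",0.015)
E
```

```text
time: 2.28
ee_pos: [0.3144, 0.4041, 0.2377]
tcp_rot: [-179.9, -0.1, 147.0]
wrist_force: [0.1, 0.3, -0.6]
opening: 0.0855
time: 2.62
ee_pos: [0.388, 0.3232, 0.2446]
tcp_rot: [-180.0, 0.0, 139.5]
wrist_force: [0.6, -0.7, -0.2]
opening: 0.0857
2.6167 [0.38802265 0.32316966 0.24462876] [-1.79981083e+02  3.27327573e-02  1.39508121e+02]
tea_light mark [279. 207.] [409.5 303.6] 0.71
tea_light mark [318. 138.] [380.2 379.7] 0.64
tea_light mark [219. 249.] [403.5 222.9] 0.57
tea_light rect c 385.0 384.1 size 49 49 ang 49.5 0.98
tea_light rect c 411.5 300.4 size 38 40 ang 49.5 0.94
tea_light rect c 408.3 216.6 size 49 55 ang 21.0 0.79
```

View pics/w1.png

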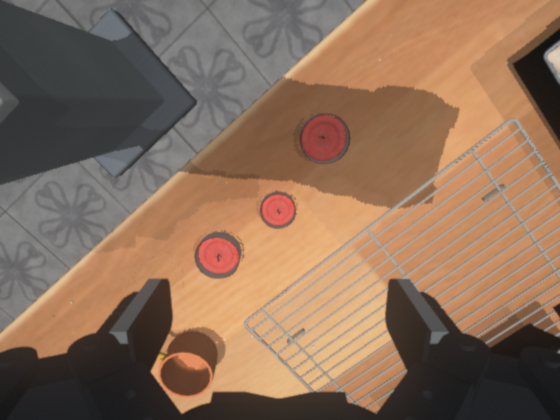

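```bash
python3 - <<'E'
from h import *
go(411,300,60,139.5)
E
```

```text
n 6 rot [-0.    -0.     0.001]
[-0.61, -0.06, 3.07] [-0.61, -0.06, 3.07] [-0.61, -0.06, 3.07] [-0.61, -0.06, 3.07] [-0.61, -0.06, 3.07] [-0.61, -0.06, 3.07] 
mm [  25.7  -26.4 -184.2]
```

```bash
python3 -m pendant '[[[-0.73,-0.06,3.6,0,0,0,75],[-0.73,-0.06,3.6,0,0,0,75],[-0.73,-0.06,3.6,0,0,0,75],[-0.73,-0.06,3.6,0,0,0,75],[-0.73,-0.06,3.6,0,0,0,75]]]'; python3 -m pendant '[[[0,0,0,0,0,0,75]]]'
python3 - <<'E'
from h import *
bot.camera("wrist");find("wrist","tea_light",0.015)
go(411,300,3,139.5)
E
```

```text
time: 3.18
ee_pos: [0.4116, 0.3092, 0.0666]
tcp_rot: [179.1, 0.0, 140.5]
wrist_force: [0.7, 1.1, 0.1]
opening: 0.0639
time: 3.27
ee_pos: [0.4082, 0.3074, 0.0596]
tcp_rot: [179.6, -0.1, 140.6]
wrist_force: [-0.4, -1.0, -1.2]
opening: 0.064
tea_light mark [275. 256.] [413. 301.] 0.68
tea_light mark [363. 122.] [384.6 382.1] 0.57
tea_light rect c 413.6 299.6 size 38 42 ang 50.4 0.89
tea_light rect c 388.5 384.4 size 52 50 ang 65.1 0.65
tea_light rect c 428.0 227.0 size 7 41 ang 31.1 0.6
n 2 rot [0.009 0.    0.01 ]
[-0.31, -0.46, 3.26] [-0.32, -0.43, 3.26] 
mm [ -0.3 -10.3 -65.3]
```

```bash
python3 -m pendant '[[[-0.7,-0.5,3.2,0,0,0,75],[0.3,-0.3,2.4,0,0,0,75],[0,0,0,0,0,0,75],[0,0,0,0,0,0,75]]]'; 
python3 - <<'E'
from h import *
for i in range(2): print(bot.get_obs()["ee_pos"]); bot.camera("wrist")
go(412.5,300,3,140)
E
```

```text
time: 3.75
ee_pos: [0.4147, 0.3095, 0.0243]
tcp_rot: [178.0, 0.3, 140.8]
wrist_force: [0.2, -0.4, 0.5]
opening: 0.0639
[0.41472942 0.30948601 0.02433201]
[0.41487987 0.30964104 0.0246193 ]
n 1 rot [0.036 0.005 0.015]
[-0.4, -0.98, 2.12] 
mm [ -2.5  -9.5 -21.5]
```

```bash
python3 -m pendant '[[[-0.2,-0.5,1.1,0.02,0,0,75],[-0.2,-0.5,1.0,0.02,0,0,75],[0,0,0,0,0,0,75]]]'; 
python3 - <<'E'
from h import *
print(bot.get_obs()["tcp_rot"])
go(412.5,300,3,140)
E
```

```text
time: 4.1
ee_pos: [0.4142, 0.301, 0.0068]
tcp_rot: [-179.9, 0.4, 140.9]
wrist_force: [-1.0, -0.7, 0.0]
opening: 0.0646
[-179.93469133    0.39490108  140.88061073]
n 1 rot [-0.001  0.007  0.015]
[0.08, -0.18, 0.38] 
mm [-1.7 -1.  -3.8]
```

Good. Close and lift.

```bash
python3 -m pendant '[[[0.1,-0.2,0.3,0,0,0,75],[0,0,0,0,0,0,35],[0,0,0,0,0,0,30],[0,0,0,0,0,0,30],[0,0,0,0,0,0,30]]]' 30; python3 -m pendant '[[[0,0,0,0,0,0,30],[0,0,-3,0,0,0,30],[0,0,-4,0,0,0,30],[0,0,-4,0,0,0,30],[0,0,-4,0,0,0,30]]]'
python3 - <<'E'
from h import *
go(580,70,190,81)
E
```

```text
time: 4.52
ee_pos: [0.4123, 0.2997, 0.0035]
tcp_rot: [-179.9, 0.4, 140.8]
wrist_force: [-0.5, -0.5, 0.7]
opening: 0.0361
time: 4.93
ee_pos: [0.4073, 0.2974, 0.1489]
tcp_rot: [-178.9, 0.1, 140.8]
wrist_force: [0.6, 0.7, 0.1]
opening: 0.0357
n 10 rot [-0.002  0.001  0.104]
[-2.78, -0.68, -0.39] [-2.83, -0.39, -0.4] [-2.86, -0.09, -0.4] [-2.85, 0.21, -0.4] [-2.81, 0.51, -0.41] [-2.74, 0.8, -0.41] [-2.64, 1.08, -0.41] [-2.52, 1.35, -0.41] [-2.36, 1.61, -0.41] [-2.18, 1.84, -0.41] 
mm [ 172.7 -227.4   41.1]
```

```bash
python3 -m pendant '[[[-2.8,-0.7,-0.4,0,0,0.104,30],[-2.8,-0.4,-0.4,0,0,0.104,30],[-2.85,-0.1,-0.4,0,0,0.104,30],[-2.85,0.2,-0.4,0,0,0.104,30],[-2.8,0.5,-0.4,0,0,0.104,30]]]'; python3 -m pendant '[[[-2.75,0.8,-0.4,0,0,0.104,30],[-2.65,1.1,-0.4,0,0,0.104,30],[-2.5,1.35,-0.4,0,0,0.104,30],[-2.35,1.6,-0.4,0,0,0.104,30],[0,0,0,0,0,0.05,30]]]'
python3 - <<'E'
from h import *
bot.camera("wrist")
o=bot.get_obs(); print(o["ee_pos"],o["tcp_rot"])
im=bot.camera("wrist"); cv2.imwrite("pics/w2.png",im[:,:,::-1])
find("wrist","warmer",0,0.014); find("wrist","tea_light",.1)
E
```

```text
time: 5.35
ee_pos: [0.4963, 0.1852, 0.1828]
tcp_rot: [179.9, 0.4, 110.5]
wrist_force: [-0.4, 0.1, 0.3]
opening: 0.0357
time: 5.77
ee_pos: [0.5692, 0.085, 0.2017]
tcp_rot: [179.5, 0.3, 82.0]
wrist_force: [0.8, 0.1, 0.8]
opening: 0.0357
[0.56819108 0.0861939  0.20146347] [179.59004906   0.29241318  81.9744969 ]
warmer mark [370. 222.] [651.3  35. ] 0.89
warmer rect c 661.0 18.0 size 159 119 ang 79.4 0.67
tea_light mark [279. 287.] [559.2  31.5] 0.67
tea_light rect c 557.9 23.5 size 80 66 ang 82.4 0.9
tea_light rect c 450.9 200.7 size 36 43 ang 65.0 0.9
```

View pics/w2.png

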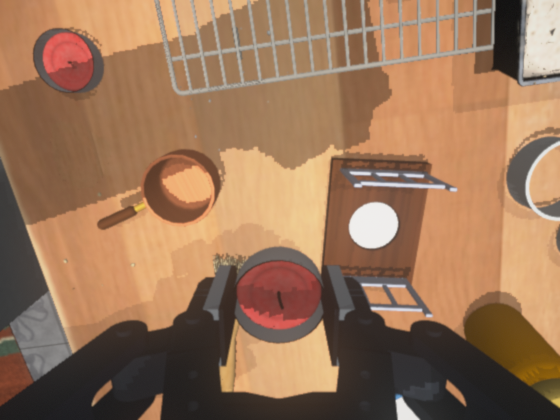

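```bash
python3 - <<'E'
from h import *
o=bot.get_obs(); K,P=cam("wrist",o)
im=cv2.imread("pics/w2.png"); hsv=cv2.cvtColor(im,cv2.COLOR_BGR2HSV)
m=((hsv[...,1]<50)&(hsv[...,2]>170)).astype(np.uint8); 
n,l,s,c=cv2.connectedComponentsWithStats(m); k=l[225,374]
cc=cv2.findContours((l==k).astype(np.uint8),cv2.RETR_EXTERNAL,cv2.CHAIN_APPROX_NONE)[0][0][:,0]
for z in(.010,.014):
    w=(world(K,P,cc,z)[:,:2]*1e3).astype(np.float32); print(s[k],cv2.minEnclosingCircle(w),cv2.fitEllipse(w))
w=world(K,P,[(332,157),(430,163),(323,268)],.014)[:,:2]*1e3; print(w, np.degrees(np.arctan2(*(w[1]-w[0])[::-1])),np.degrees(np.arctan2(*(w[0]-w[2])[::-1])))
# rail-of-frame & posts candidates
cv2.imwrite("pics/w2c.png",cv2.resize(im[140:330,310:470],(640,760)[:2],interpolation=cv2.INTER_CUBIC)[:600])
E
```

```text
[ 349  202   49   46 1790] ((651.3613891601562, 37.13063430786133), 23.688255310058594) ((651.447998046875, 37.094581604003906), (46.229183197021484, 46.403987884521484), 106.32878875732422)
[ 349  202   49   46 1790] ((650.4306640625, 38.642669677734375), 23.40380859375) ((650.5162353515625, 38.60704803466797), (45.67403030395508, 45.846744537353516), 106.32795715332031)
[[6.17351140e+02 1.08129089e+02]
 [7.04665006e+02 9.13367377e+01]
 [5.99304200e+02 3.74535105e-01]] -10.886301172085906 80.4922354698461
```

View pics/w2c.png

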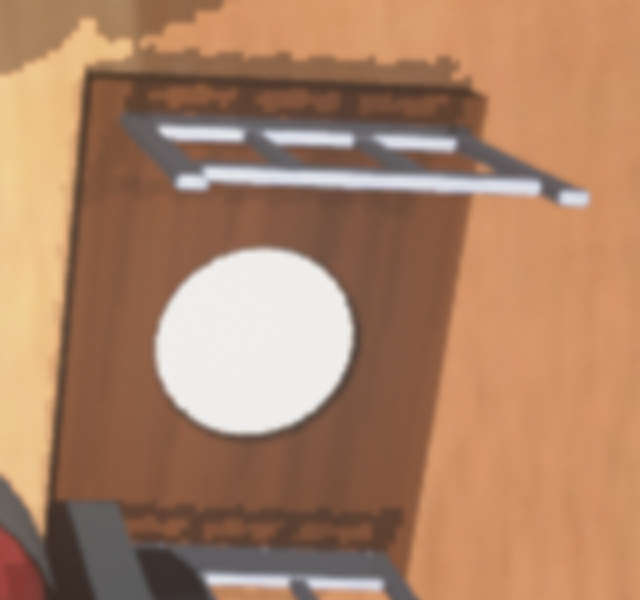

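```bash
python3 - <<'E'
from h import *
K,P=cam("wrist")
print(world(K,P,[(358,185.5),(453,189.5)],.08)*1e3, world(K,P,[(279,287)],.2135)*1e3)
go(651,38,130,80)
E
```

```text
[[625.79847938  95.84721815  80.        ]
 [695.19221707  83.75546824  80.        ]] [[565.91541016  93.06901369 213.5       ]]
n 4 rot [0.002 0.001 0.012]
[-0.99, 2.25, 1.8] [-0.97, 2.26, 1.8] [-0.94, 2.28, 1.79] [-0.92, 2.29, 1.79] 
mm [ 84.6 -51.2 -71.4]
```

```bash
python3 -m pendant '[[[-1.0,2.3,1.2,0,0,0.01,30],[-1.0,2.3,1.2,0,0,0.01,30],[-1.0,2.3,1.2,0,0,0.01,30],[-0.9,2.3,1.2,0,0,0.01,30],[0,0,0,0,0,0,30]]]'
python3 - <<'E'
from h import *
bot.camera("wrist"); print(bot.get_obs()["ee_pos"])
go(651,38,60,80)
E
```

```text
time: 6.48
ee_pos: [0.654, 0.0418, 0.1549]
tcp_rot: [179.4, 0.2, 81.3]
wrist_force: [0.9, 0.3, -0.4]
opening: 0.0358
[0.65281236 0.04275169 0.15625229]
n 3 rot [0.004 0.001 0.008]
[-0.16, -0.07, 3.21] [-0.16, -0.06, 3.21] [-0.16, -0.04, 3.21] 
mm [ -1.8  -4.8 -96.3]
```

```bash
python3 -m pendant '[[[-0.2,-0.05,3,0.004,0,0.008,30],[-0.2,-0.05,3,0.004,0,0.008,30],[-0.2,-0.05,3,0.004,0,0.008,30],[0,0,0,0,0,0,30]]]'
python3 - <<'E'
from h import *
bot.camera("wrist"); print(bot.get_obs()["ee_pos"])
go(651,38,15,80)
E
```

```text
time: 6.87
ee_pos: [0.6505, 0.0408, 0.0674]
tcp_rot: [179.8, 0.0, 80.4]
wrist_force: [-1.0, 0.6, -1.7]
opening: 0.0361
[0.65159563 0.04110997 0.07100626]
n 2 rot [ 0.003 -0.     0.004]
[-0.16, -0.02, 2.8] [-0.16, -0.01, 2.8] 
mm [ -0.6  -3.1 -56. ]
```

```bash
python3 -m pendant '[[[-0.2,0,2.6,0.003,0,0.004,30],[-0.2,0,2.0,0.003,0,0,30],[0,0,0,0,0,0,30],[0,0,0,0,0,0,30]]]'
python3 - <<'E'
from h import *
bot.camera("wrist"); print(bot.get_obs()["ee_pos"])
go(651,38,14,80)
E
```

```text
time: 7.25
ee_pos: [0.6538, 0.0406, 0.0355]
tcp_rot: [179.3, -0.2, 80.6]
wrist_force: [0.1, -0.5, 1.3]
opening: 0.0356
[0.65406838 0.04066457 0.03589169]
n 1 rot [ 0.012 -0.004  0.01 ]
[-0.32, -0.29, 2.18] 
mm [ -3.1  -2.7 -21.9]
```

```bash
python3 -m pendant '[[[-0.2,-0.15,1.1,0.008,0,0.005,30],[-0.1,-0.1,0.9,0.004,0,0.005,30],[0,0,0.2,0,0,0,30],[0,0,0,0,0,0,30]]]'
python3 - <<'E'
from h import *
go(651,38,14,80)
E
```

```text
time: 7.63
ee_pos: [0.6539, 0.0389, 0.0187]
tcp_rot: [179.6, -0.3, 80.0]
wrist_force: [0.1, -0.2, 1.0]
opening: 0.0359
n 1 rot [ 0.007 -0.006  0.001]
[-0.14, -0.27, 0.47] 
mm [-2.9 -0.9 -4.7]
```

```bash
python3 -m pendant '[[[-0.1,-0.3,0.5,0.005,0,0,30],[0,0,0.1,0,0,0,30],[0,0,0,0,0,0,30],[0,0,0,0,0,0,65],[0,0,0,0,0,0,65]]]'; python3 -m pendant '[[[0,0,0,0,0,0,65],[0,0,-3,0,0,0,65],[0,0,-4,0,0,0,65],[0,0,-4,0,0,0,100],[0,0,-4,0,0,0,100]]]'
python3 - <<'E'
from h import *
bot.camera("wrist");print(bot.get_obs()["ee_pos"])
im=bot.camera("wrist"); cv2.imwrite("pics/w3.png",im[:,:,::-1])
find("wrist","tea_light",.025)
o=bot.get_obs(); print(np.round(o["tcp_rot"],2).tolist(),o["ee_pos"].tolist())
go(470,-390,250,90)
E
```

```text
time: 8.05
ee_pos: [0.651, 0.0384, 0.0134]
tcp_rot: [179.8, -0.4, 80.0]
wrist_force: [0.2, -0.6, 0.0]
opening: 0.0554
time: 8.47
ee_pos: [0.6448, 0.0372, 0.1556]
tcp_rot: [-179.0, -0.1, 80.0]
wrist_force: [1.5, -0.3, -0.0]
opening: 0.0773
[0.64714072 0.03724747 0.16531287]
tea_light mark [285. 201.] [650.9  36. ] 0.76
tea_light rect c 651.4 37.3 size 39 36 ang 80.0 0.74
tea_light rect c 481.1 98.9 size 65 91 ang 80.0 0.69
[-179.29, -0.14, 80.03] [0.6463908566534923, 0.037215783915153774, 0.1563053904675366]
n 14 rot [-0.001 -0.    -0.012]
[-3.22, -0.72, -0.67] [-3.21, -0.76, -0.67] [-3.2, -0.8, -0.67] [-3.19, -0.84, -0.67] [-3.18, -0.88, -0.67] [-3.17, -0.92, -0.67] [-3.16, -0.96, -0.67] [-3.15, -0.99, -0.67] [-3.14, -1.03, -0.67] [-3.12, -1.07, -0.67] [-3.11, -1.11, -0.67] [-3.1, -1.15, -0.67] [-3.08, -1.18, -0.67] [-3.07, -1.22, -0.67] 
mm [-176.4 -427.2   93.7]
```

View pics/w3.png

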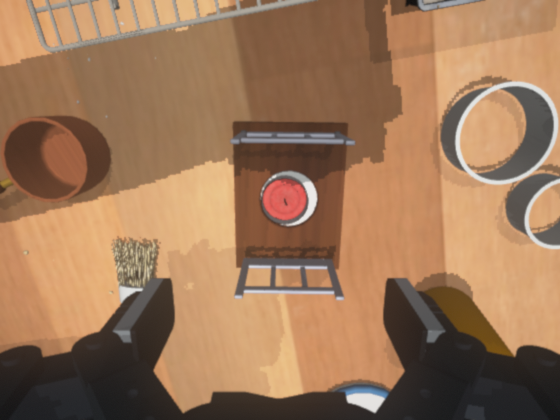

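```bash
python3 -m pendant '[[[-3.2,-0.7,-0.8,0,0,-0.01,100],[-3.2,-0.75,-0.8,0,0,-0.01,100],[-3.2,-0.8,-0.8,0,0,-0.01,100],[-3.2,-0.85,-0.8,0,0,-0.01,100],[-3.2,-0.9,-0.8,0,0,-0.01,100]]]'; python3 -m pendant '[[[-3.2,-0.9,-0.7,0,0,-0.01,100],[-3.15,-0.95,-0.7,0,0,-0.01,100],[-3.15,-1,-0.7,0,0,-0.01,100],[-3.15,-1.05,-0.7,0,0,-0.01,100],[-3.1,-1.1,-0.7,0,0,-0.01,100]]]';python3 -m pendant '[[[-3.1,-1.1,-0.5,0,0,-0.01,100],[-3.1,-1.1,-0.5,0,0,-0.01,100],[-2,-0.8,-0.3,0,0,-0.01,100],[0,0,0,0,0,0,100],[0,0,0,0,0,0,100]]]'
cat >> h.py <<'E'
def snap(name=None):
    """picture from the wrist with the settled pose"""
    o=bot.get_obs(); im=bot.camera("wrist"); o2=bot.get_obs(); print("shift mm",np.round((o2["ee_pos"]-o["ee_pos"])*1e3,1),"t",o2["time"])
    if name: cv2.imwrite(f"pics/{name}.png",im[:,:,::-1])
    return o,im
def findw(o,t,z=0,zm=None):
    global cam
    c0=cam; cam=lambda n,o_=None:c0(n,o)
    find("wrist",t,z,zm); cam=c0
E
python3 - <<'E'
from h import *
o,im=snap("w4"); findw(o,"grate",0,.012); findw(o,"brush_rest",0,.011);findw(o,"matchbox",0,.015); findw(o,"kitchen_timer",0,.02)
print(o["ee_pos"],o["tcp_rot"])
E
```

```text
time: 9.08
ee_pos: [0.5796, -0.1138, 0.1864]
tcp_rot: [-178.4, -0.2, 83.6]
wrist_force: [1.2, -0.7, 0.2]
opening: 0.0852
time: 9.5
ee_pos: [0.5097, -0.272, 0.2151]
tcp_rot: [-177.7, -0.5, 86.6]
wrist_force: [0.8, -0.2, 1.0]
opening: 0.0854
time: 9.92
ee_pos: [0.469, -0.3611, 0.2218]
tcp_rot: [-177.2, -0.9, 88.1]
wrist_force: [-0.2, 0.7, -0.1]
opening: 0.0854
shift mm [ 0.1  0.3 -0.2] t 9.9667
grate mark [282. 224.] [ 458.6 -405.8] 0.73
grate rect c 457.7 -404.8 size 125 60 ang 89.4 0.64
brush_rest mark [461.  15.] [ 621.9 -216.7] 0.68
matchbox mark [282.  60.] [ 464.4 -246.9] 0.95
matchbox rect c 463.3 -248.4 size 36 54 ang 18.6 0.92
kitchen_timer mark [402. 287.] [ 586. -479.] 0.89
kitchen_timer mark [464.  18.] [ 625.1 -219.2] 0.69
kitchen_timer rect c 577.9 -466.7 size 69 59 ang 22.6 0.98
kitchen_timer rect c 463.4 -249.1 size 36 53 ang 19.8 0.18
[ 0.46896576 -0.36109298  0.22176988] [-177.20042882   -0.89299039   88.0553535 ]
```

View pics/w4.png

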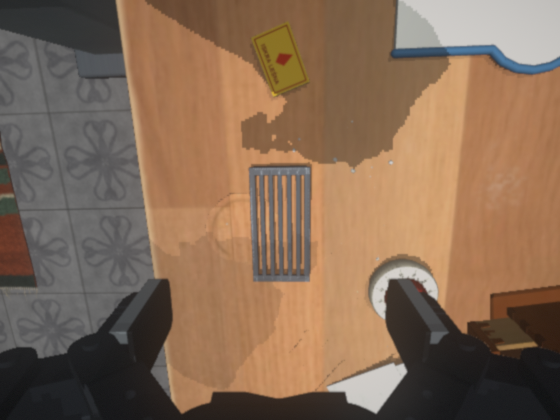

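```bash
python3 - <<'E'
from h import *
go(458,-405,60,89.5,5)
E
```

```text
n 5 rot [-0.009 -0.003 -0.004]
[-0.96, -0.06, 3.26] [-0.95, -0.1, 3.27] [-0.94, -0.13, 3.27] [-0.93, -0.17, 3.27] [-0.92, -0.2, 3.27] 
mm [ -12.2  -45.2 -163.5]
```

```bash
python3 -m pendant '[[[-1,-0.1,3.4,-0.009,-0.003,-0.005,100],[-1,-0.1,3.4,-0.009,-0.003,-0.005,100],[-1,-0.1,3.4,-0.009,-0.003,-0.005,100],[-0.9,-0.2,3.2,-0.009,-0.003,-0.005,100],[-0.9,-0.2,3.2,-0.009,0,-0.005,100]]]';python3 -m pendant '[[[0,0,0,0,0,0,100],[0,0,0,0,0,0,100]]]'
python3 - <<'E'
from h import *
o,im=snap(); findw(o,"grate",0,.012)
go(458,-405,1,89.5,3)
E
```

```text
time: 10.78
ee_pos: [0.4637, -0.4078, 0.0617]
tcp_rot: [179.2, 0.5, 90.1]
wrist_force: [-0.1, -0.3, -0.5]
opening: 0.0856
time: 10.95
ee_pos: [0.4605, -0.406, 0.055]
tcp_rot: [179.6, 0.1, 90.0]
wrist_force: [-0.2, 0.3, 1.9]
opening: 0.0858
shift mm [-0.1  0.2 -0.1] t 11.0
grate mark [276. 236.] [ 458.5 -406. ] 0.69
grate rect c 457.3 -404.1 size 122 60 ang 88.9 0.77
n 3 rot [0.003 0.001 0.003]
[0.06, -0.14, 1.86] [0.06, -0.13, 1.86] [0.05, -0.13, 1.87] 
mm [ -3.7   1.5 -56. ]
```

```bash
python3 -m pendant '[[[0.1,-0.1,2.2,0.003,0,0.006,100],[0.05,-0.1,1.9,0.003,0,0.006,100],[0,-0.1,1.0,0,0,0,100],[0,0,0,0,0,0,100]]]'
python3 - <<'E'
from h import *
go(457.5,-404.5,1,89.2,1)
E
```

```text
time: 11.43
ee_pos: [0.4648, -0.4075, 0.015]
tcp_rot: [179.2, 0.8, 89.5]
wrist_force: [-0.4, -0.2, -0.2]
opening: 0.0851
n 1 rot [0.014 0.014 0.005]
[0.31, -0.75, 1.38] 
mm [ -7.3   3.  -14. ]
```

```bash
python3 -m pendant '[[[0.15,-0.4,0.7,0.007,0.007,0.003,100],[0.15,-0.35,0.6,0.007,0.007,0.002,100],[0,0,0,0,0,0,100]]]'
python3 - <<'E'
from h import *
go(457.5,-404.5,0,89.2,1)
E
```

```text
time: 11.68
ee_pos: [0.4589, -0.4051, 0.0053]
tcp_rot: [179.9, 0.1, 89.2]
wrist_force: [-0.5, -0.2, 0.5]
opening: 0.0855
n 1 rot [0.002 0.002 0.001]
[0.06, -0.14, 0.53] 
mm [-1.4  0.6 -5.3]
```

```bash
python3 -m pendant '[[[0.05,-0.15,0.45,0,0,0,100],[0,0,0,0,0,0,85],[0,0,0,0,0,0,60],[0,0,0,0,0,0,55],[0,0,0,0,0,0,55]]]' 50; python3 -m pendant '[[[0,0,0,0,0,0,55],[0,0,-1.5,0,0,0,55],[0,0,-2,0,0,0,55],[0,0,0,0,0,0,55],[0,0,0,0,0,0,55]]]'
python3 - <<'E'
from h import *
o,im=snap("w5"); findw(o,"grate",o["ee_pos"][2],o["ee_pos"][2]+.01)
go(500,-300,210,80)
E
```

```text
time: 12.1
ee_pos: [0.4579, -0.4054, 0.0028]
tcp_rot: [179.7, 0.2, 89.2]
wrist_force: [-0.3, 0.1, -2.1]
opening: 0.0581
time: 12.52
ee_pos: [0.4569, -0.4046, 0.0372]
tcp_rot: [179.9, 0.1, 89.2]
wrist_force: [0.6, 0.7, -2.1]
opening: 0.058
shift mm [ 0.2 -0.1  0.3] t 12.5667
grate mark [275. 283.] [ 454.  -405.3] 0.82
grate rect c 455.7 -399.4 size 114 59 ang 89.0 0.6
n 6 rot [0.    0.    0.027]
[1.75, 0.7, -2.89] [1.77, 0.65, -2.89] [1.78, 0.61, -2.89] [1.8, 0.56, -2.89] [1.81, 0.51, -2.89] [1.83, 0.46, -2.89] 
mm [ 43.3 104.4 173.4]
```

View pics/w5.png

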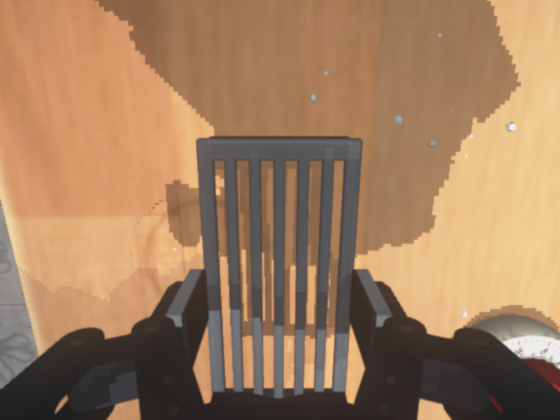

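```bash
python3 - <<'E'
from h import *
o=bot.get_obs(); K,P=cam("wrist",o); z=o["ee_pos"][2]-.0028
for zz in (z+.012,z): print(zz,world(K,P,[(279,138),(279,390),(279,398),(200,140),(360,140)],zz)*1e3)
print(o["ee_pos"])
go(500,-300,210,80)
E
```

```text
0.04575954193867156 [[ 456.5569103  -343.08079632   45.75954194]
 [ 454.95527193 -453.07433375   45.75954194]
 [ 454.89133176 -457.46546606   45.75954194]
 [ 428.40714736 -343.35496062   45.75954194]
 [ 485.42249247 -344.21937848   45.75954194]]
0.033759541938671554 [[ 456.57961147 -344.20451644   33.75954194]
 [ 454.83329559 -464.13387455   33.75954194]
 [ 454.76357964 -468.92166201   33.75954194]
 [ 425.88705372 -344.50344626   33.75954194]
 [ 488.05264909 -345.44594781   33.75954194]]
[ 0.45671051 -0.40444144  0.03655954]
n 6 rot [0.    0.    0.027]
[1.75, 0.7, -2.89] [1.77, 0.65, -2.89] [1.78, 0.61, -2.89] [1.8, 0.56, -2.89] [1.81, 0.51, -2.89] [1.83, 0.46, -2.89] 
mm [ 43.3 104.4 173.4]
```

```bash
python3 -m pendant '[[[0,0,-3.5,0,0,0,55],[1.5,0.5,-3.5,0,0,0,55],[3,1.3,-2,0,0,0,55],[3.2,1.4,-0.8,0,0,0.013,55],[3.2,1.4,-0.5,0,0,0.013,55]]]';python3 -m pendant '[[[3.2,1.3,-0.5,0,0,0.013,55],[3.2,1.3,-0.5,0,0,0.013,55],[3.2,1.3,-0.3,0,0,0.013,55],[3.2,1.2,-0.3,0,0,0.013,55],[3.2,1.2,-0.3,0,0,0.013,55]]]';python3 -m pendant '[[[3.2,1.2,-0.3,0,0,0.013,55],[3.2,1.1,-0.3,0,0,0.013,55],[3.2,1.1,-0.3,0,0,0.013,55],[0,0,0,0,0,0,55],[0,0,0,0,0,0,55]]]'
python3 - <<'E'
from h import *
go(651,37.3,130,80)
E
```

```text
time: 13.08
ee_pos: [0.5008, -0.2963, 0.1354]
tcp_rot: [-179.5, -0.3, 87.2]
wrist_force: [1.0, -0.2, -2.1]
opening: 0.0576
time: 13.5
ee_pos: [0.5779, -0.1342, 0.1532]
tcp_rot: [-179.4, -0.3, 83.1]
wrist_force: [0.4, -0.6, -1.4]
opening: 0.0584
time: 13.92
ee_pos: [0.6273, -0.0318, 0.1576]
tcp_rot: [-179.1, -0.3, 81.1]
wrist_force: [0.6, -1.2, -0.8]
opening: 0.0579
n 3 rot [-0.005 -0.002  0.007]
[2.39, 0.44, 0.93] [2.4, 0.42, 0.93] [2.4, 0.4, 0.92] 
mm [ 23.7  69.1 -27.6]
```

```bash
python3 -m pendant '[[[2.4,0.4,0.9,-0.005,-0.002,0.007,55],[2.4,0.4,0.9,-0.005,-0.002,0.007,55],[2.4,0.4,0.9,-0.005,-0.002,0.007,55],[0,0,0,0,0,0,55],[0,0,0,0,0,0,55]]]'
python3 - <<'E'
from h import *
o,im=snap("w6")
print(o["ee_pos"],o["tcp_rot"])
go(651,37.3,100,80)
E
```

```text
time: 14.33
ee_pos: [0.6499, 0.0369, 0.1257]
tcp_rot: [-179.8, 0.2, 79.7]
wrist_force: [0.3, -0.5, -0.3]
opening: 0.0577
shift mm [-0.1 -0.1 -0.3] t 14.3833
[0.64985585 0.03689223 0.12570798] [-1.79755009e+02  1.54374985e-01  7.97439157e+01]
n 1 rot [-0.005  0.003 -0.005]
[0.08, 0.13, 2.54] 
mm [  1.3   0.5 -25.4]
```

View pics/w6.png

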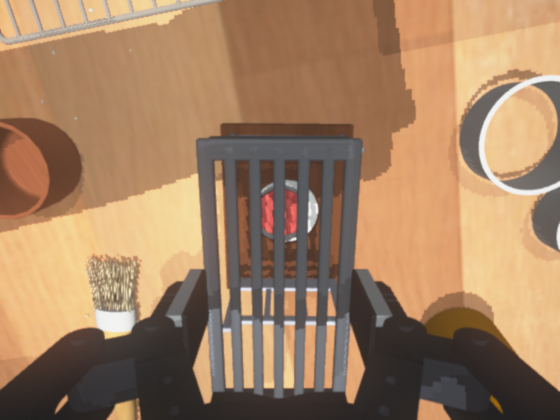

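```bash
python3 - <<'E'
from h import *
for ee,rot in (([.64714,.03725,.1653],[-179.1,-.1,80.03]),([.64714,.03725,.1653],[-179.29,-.14,80.03])):
    K,P=cam("wrist",dict(ee_pos=ee,tcp_rot=rot))
    w=world(K,P,[(233,141),(354,142),(236,296),(342,297)],.08)[:,:2]*1e3
    print(np.round(w,1).tolist(),w.mean(0),np.degrees(np.arctan2(*((w[1]-w[0])[::-1]))))
E
```

```text
[[626.3, 92.5], [698.9, 79.1], [606.0, -12.0], [678.5, -25.0]] [652.39687966  33.6456722 ] -10.426964734093861
[[626.6, 92.5], [699.2, 79.1], [606.3, -11.9], [678.8, -25.0]] [652.70638994  33.65507122] -10.446233420477876
```

```bash
python3 - <<'E'
import cv2
t=cv2.imread("pics/w6.png"); 
cv2.imwrite("pics/w6c.png",cv2.resize(t[110:340,190:380],(495,600),interpolation=cv2.INTER_CUBIC))
E
```

```text
(no output)
```

View pics/w6c.png

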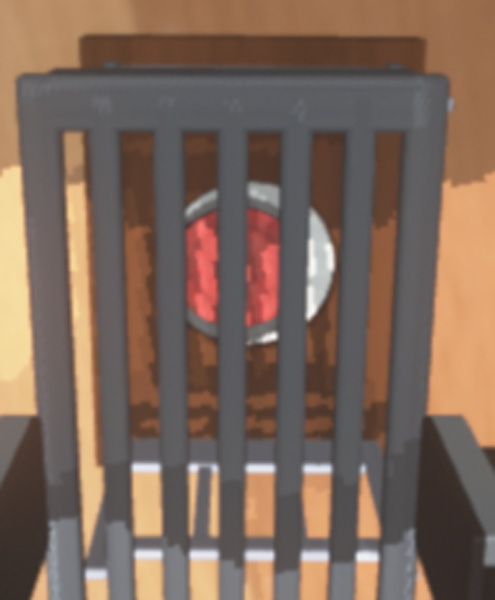

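```bash
python3 - <<'E'
from h import *
o=bot.get_obs(); K,P=cam("wrist",o)
f=lambda uv,z: world(K,P,[uv],z)[0,:2]*1e3
a=np.radians(-10); Rw=np.array([[np.cos(a),-np.sin(a)],[np.sin(a),np.cos(a)]])
for n,uv,z,l in (("nearLpost",(227.2,330),.08,(-32.5-1.5,-53.5)),("nearrail",(279,322.3),.072,(None,-53.5)),("farRposttip",(362.5,150),.08,(35,53.5)),("footL",(221.5,124.6),.014,(-45,62)),("footR",(352.8,125.4),.014,(45,62))):
    w=f(uv,z); print(n,np.round(w,1),"-> centre",np.round(w-Rw@np.array([l[0] if l[0] is not None else 0,l[1]]),1))
w=f((352.8,125.4),.014)-f((221.5,124.6),.014); print(np.degrees(np.arctan2(w[1],w[0])))
print("in warmer-frame offset now", Rw.T@(o["ee_pos"][:2]*1e3-[651.2,37.3]))
E
```

```text
nearLpost [608.6 -12.5] -> centre [651.3  34.3]
nearrail [638.7 -17.9] -> centre [648.   34.7]
farRposttip [699.3  78.6] -> centre [655.5  32. ]
footL [621.  101.6] -> centre [654.6  32.7]
footR [707.7  85.2] -> centre [652.6  32. ]
-10.677110600403251
in warmer-frame offset now [-1.37974743 -0.77525354]
```

```bash
python3 - <<'E'
from h import *
o=bot.get_obs(); K,P=cam("wrist",o); z=o["ee_pos"][2]-.0028+.012
for y in (o["tcp_rot"][2]-90,):
    a=np.radians(y); ey=np.array([-np.sin(a),np.cos(a)])
    L,Rr=world(K,P,[(196.9,139.5),(362.,138.5)],z)[:,:2]*1e3
    print(y,L,Rr,np.linalg.norm(L-Rr),"centre",(L+Rr)/2-61*ey,np.degrees(np.arctan2(*(Rr-L)[::-1])))
    p=np.r_[(o["ee_pos"][:2]),z]; print(pix(K,P,p+np.r_[ey*.061,0]))
E
```

```text
-10.272595375155277 [631.02730598 101.85932051] [688.88649685  91.67152789] 58.74927306768133 centre [649.07867372  36.74322695] -9.986223587797271
[[281.05465822 138.58673944]]
```

```bash
python3 -m pendant '[[[-0.15,0.2,1,-0.002,0.003,0.004,55],[-0.15,0.2,1,-0.002,0,0.004,55],[0,0,0.5,0,0,0,55],[0,0,0,0,0,0,55],[0,0,0,0,0,0,55]]]'
python3 - <<'E'
from h import *
o,im=snap("w7")
print(o["ee_pos"],o["tcp_rot"])
go(653.5,33.3,90,79.5)
t=im[:,:,::-1]
cv2.imwrite("pics/w7c.png",cv2.resize(t[110:350,190:380],(594,750)[:2],interpolation=cv2.INTER_CUBIC)[:,:])
cv2.imwrite("pics/w7c.png",cv2.resize(t[110:350,190:380],(475,600),interpolation=cv2.INTER_CUBIC))
E
```

```text
time: 14.8
ee_pos: [0.6524, 0.0279, 0.0976]
tcp_rot: [-179.9, -0.0, 79.0]
wrist_force: [-0.2, 0.7, -1.3]
opening: 0.0579
shift mm [-0.  0. -0.] t 14.85
[0.65238998 0.02788442 0.09755431] [-1.79937367e+02 -5.67113280e-03  7.89559878e+01]
n 1 rot [-0.001 -0.    -0.01 ]
[0.55, 0.01, 0.75] 
mm [ 1.2  5.4 -7.5]
```

View pics/w7c.png

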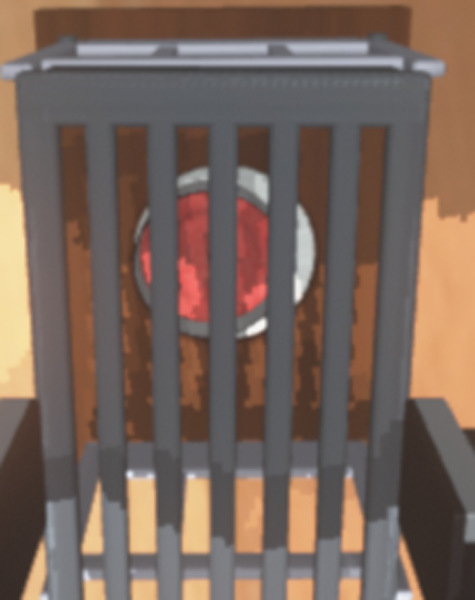

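```bash
python3 - <<'E'
from h import *
o=bot.get_obs(); K,P=cam("wrist",o); z=o["ee_pos"][2]-.0028+.012
a=np.radians(-10.5); ey=np.array([-np.sin(a),np.cos(a)])
w=world(K,P,[(190.8,137.6),(368,137.2)],.08)[:,:2]*1e3
print("far posts",w,np.linalg.norm(w[1]-w[0]),np.degrees(np.arctan2(*(w[1]-w[0])[::-1])),"centre",w.mean(0)-53.5*ey)
a=np.radians(o["tcp_rot"][2]-90); ey=np.array([-np.sin(a),np.cos(a)])
g=world(K,P,[(196.5,139.5),(362.,140)],z)[:,:2]*1e3
print("grate",g,np.linalg.norm(g[1]-g[0]),np.degrees(np.arctan2(*(g[1]-g[0])[::-1])),"centre",g.mean(0)-61*ey,"tcp",o["ee_pos"])
E
```

```text
far posts [[625.88351432  93.08042066]
 [700.23216472  78.63881562]] 75.73824511319489 -10.992344846966878 centre [653.30823891  33.25548059]
grate [[634.36450419  93.22953182]
 [692.21921252  81.68001026]] 58.99626026041051 -11.289533738446483 centre [651.60579747  27.58461169] tcp [0.65234207 0.02790991 0.09754824]
```

```bash
python3 -m pendant '[[[0.3,0.05,0,0,0,-0.002,55],[0.3,0.05,0,0,0,-0.002,55],[0,0,0,0,0,0,55],[0,0,0,0,0,0,55]]]'
python3 - <<'E'
from h import *
print(bot.get_obs()["tcp_rot"])
go(654,33.6,66,79.2)
E
```

```text
time: 15.18
ee_pos: [0.6552, 0.0339, 0.0989]
tcp_rot: [180.0, -0.0, 79.2]
wrist_force: [-0.1, 0.6, -1.1]
opening: 0.0581
[ 1.79973694e+02 -3.29747922e-02  7.91825727e+01]
n 1 rot [ 0.    -0.001 -0.   ]
[-0.05, -0.11, 3.29] 
mm [ -1.2  -0.3 -32.9]
```

```bash
python3 -m pendant '[[[-0.05,-0.15,0.8,0,0,0,55],[-0.05,-0.05,0.7,0,0,0,55],[0,0,0,0,0,0,55],[0,0,0,0,0,0,55]]]'
python3 - <<'E'
from h import *
print(bot.get_obs()["tcp_rot"])
go(654,33.6,67,79.2)
E
```

```text
time: 15.52
ee_pos: [0.653, 0.0338, 0.0826]
tcp_rot: [179.9, -0.0, 79.2]
wrist_force: [0.0, -0.0, -1.1]
opening: 0.058
[ 1.79930863e+02 -4.08117250e-02  7.92367202e+01]
n 1 rot [ 0.001 -0.001  0.001]
[-0.0, 0.1, 1.56] 
mm [  1.   -0.2 -15.6]
```

```bash
python3 -m pendant '[[[0,0.1,0.5,0,0,0,55],[0,0,0.4,0,0,0,55],[0,0,0,0,0,0,55],[0,0,0,0,0,0,55]]]'; python3 -m pendant '[[[0,0,0.4,0,0,0,55],[0,0,0.3,0,0,0,55],[0,0,0,0,0,0,55],[0,0,0,0,0,0,55]]]'
python3 - <<'E'
from h import *
o,im=snap("w8")
go(654,33.6,67,79.2)
t=im[:,:,::-1]
cv2.imwrite("pics/w8c.png",cv2.resize(t[110:350,190:380],(475,600),interpolation=cv2.INTER_CUBIC))
E
```

```text
time: 15.85
ee_pos: [0.6538, 0.0335, 0.0721]
tcp_rot: [180.0, -0.0, 79.2]
wrist_force: [0.2, 0.6, -2.1]
opening: 0.0577
time: 16.18
ee_pos: [0.6544, 0.0335, 0.0666]
tcp_rot: [179.8, -0.1, 79.2]
wrist_force: [0.9, -0.1, -0.6]
opening: 0.0578
shift mm [-0.  0.  0.] t 16.2333
n 1 rot [ 0.003 -0.001  0.   ]
[0.0, -0.04, -0.04] 
mm [-0.4  0.1  0.4]
```

View pics/w8c.png

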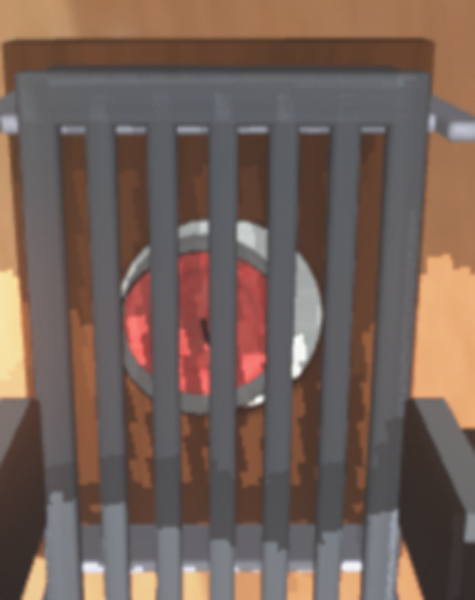

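```bash
python3 -m pendant '[[[0,0,0.1,0,0,0,70],[0,0,0,0,0,0,85],[0,0,0,0,0,0,100],[0,0,0,0,0,0,100],[0,0,0,0,0,0,100]]]'; python3 -m pendant '[[[0,0,-2,0,0,0,100],[0,0,-3,0,0,0,100],[0,0,-4,0,0,0,100],[0,0,-3.5,0,0,0.05,100],[0,0,0,0,0,0,100]]]'
python3 - <<'E'
from h import *
o,im=snap("w9")
go(500,90,210,20,11)
E
```

```text
time: 16.65
ee_pos: [0.6546, 0.0335, 0.0654]
tcp_rot: [179.8, -0.1, 79.2]
wrist_force: [-0.3, 0.3, -0.9]
opening: 0.0855
time: 17.07
ee_pos: [0.6519, 0.0333, 0.1915]
tcp_rot: [-179.8, 0.0, 76.2]
wrist_force: [1.0, -0.4, 1.4]
opening: 0.0856
shift mm [-0.2 -0.  -2.9] t 17.1167
n 11 rot [-0.     0.     0.089]
[0.18, -1.46, -0.19] [0.04, -1.47, -0.19] [-0.09, -1.47, -0.19] [-0.22, -1.46, -0.19] [-0.35, -1.43, -0.19] [-0.47, -1.39, -0.19] [-0.6, -1.35, -0.19] [-0.71, -1.29, -0.19] [-0.83, -1.22, -0.19] [-0.93, -1.14, -0.19] [-1.03, -1.05, -0.19] 
mm [-151.7   56.7   21.4]
```

```bash
python3 -m pendant '[[[0.2,-1.5,-0.4,0,0,0.09,100],[0.05,-1.5,-0.4,0,0,0.09,100],[-0.1,-1.5,-0.4,0,0,0.09,100],[-0.2,-1.5,-0.4,0,0,0.09,100],[-0.35,-1.45,-0.4,0,0,0.09,100]]]'; python3 -m pendant '[[[-0.5,-1.4,-0.3,0,0,0.09,100],[-0.6,-1.35,-0.3,0,0,0.09,100],[-0.7,-1.3,-0.3,0,0,0.09,100],[-0.85,-1.2,-0.3,0,0,0.09,100],[-0.95,-1.15,-0.3,0,0,0.09,100]]]'; python3 -m pendant '[[[-1,-1,0,0,0,0.08,100],[0,0,0,0,0,0,100],[0,0,0,0,0,0,100]]]'
python3 - <<'E'
from h import *
o,im=snap("w10"); print(o["ee_pos"],o["tcp_rot"])
findw(o,"butter_pot",0,.046)
K,P=cam("wrist",o); ms=bot.masks_of("wrist","butter_pot")
p=world(K,P,np.argwhere(ms[0]["pixels"])[:,::-1],.044)[:,:2]*1e3
# circle of the rim: copper body; handle = far pixels
c=np.median(p,0); r=np.linalg.norm(p-c,axis=1); f=p[r>50]; print(c,len(f),f.mean(0) if len(f) else 0, ms[0]["extent"])
E
```

```text
time: 17.53
ee_pos: [0.5803, 0.06, 0.2034]
tcp_rot: [-179.5, 0.5, 49.6]
wrist_force: [-0.7, -0.2, -1.3]
opening: 0.0852
time: 17.95
ee_pos: [0.5068, 0.0884, 0.2141]
tcp_rot: [-179.7, 1.0, 22.6]
wrist_force: [-0.3, 0.1, 0.2]
opening: 0.0852
time: 18.2
ee_pos: [0.4909, 0.0947, 0.2128]
tcp_rot: [-179.7, 1.2, 17.7]
wrist_force: [-0.1, 0.7, -0.4]
opening: 0.0857
shift mm [ 0.1 -0.1 -0. ] t 18.25
[0.49094138 0.09472112 0.21281588] [-179.74084257    1.15357368   17.73265738]
butter_pot mark [275. 184.] [482.2  95.8] 0.7
butter_pot rect c 467.1 101.6 size 62 107 ang 84.5 0.7
butter_pot rect c 634.4 13.3 size 60 143 ang 17.6 0.69
butter_pot rect c 464.9 -186.3 size 42 13 ang 31.0 0.66
[484.90198183  97.73059001] 265 [423.81692558  82.38736804] [237.0, 152.1, 309.4, 270.2]
```

View pics/w10.png

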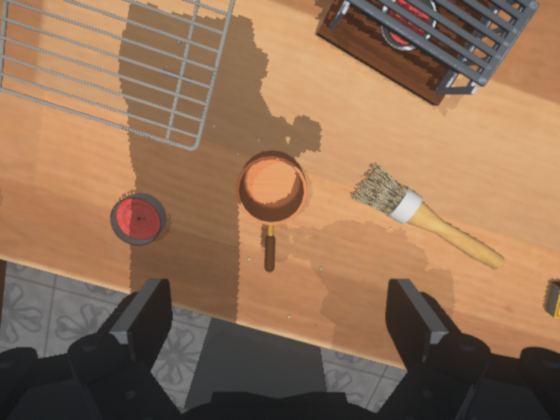

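```bash
python3 - <<'E'
from h import *
o=bot.get_obs(); K,P=cam("wrist",o)
w=world(K,P,[(272.5,187.5),(237.5,187),(308.5,187),(272,152),(272,223)],.046)[:,:2]*1e3; h=world(K,P,[(269.5,270)],.041)[0,:2]*1e3
print(w,h,np.degrees(np.arctan2(*(h-w[0])[::-1])),np.linalg.norm(h-w[0]))
b=world(K,P,[(378,188),(500,262),(408,206)],.009)[:,:2]*1e3; print(b,np.degrees(np.arctan2(*(b[0]-b[1])[::-1])),np.linalg.norm(b[0]-b[1]))
findw(o,"pastry_brush",0,.009)
go(w[0,0],w[0,1],70,17.7)
E
```

```text
[[489.51476299  99.26620865]
 [480.81516445 128.11861846]
 [499.31206734  69.87976082]
 [518.48531139 108.71036129]
 [458.42011154  90.06421521]] [411.07985634  77.94616847] -164.79336912153195 81.2808630212574
[[ 5.10797652e+02  1.51518665e-01]
 [ 4.76113186e+02 -1.49275778e+02]
 [ 5.02866893e+02 -3.47315040e+01]] 76.93214229310651 153.3998992286313
pastry_brush mark [431. 223.] [491.5 -68.8] 0.71
pastry_brush mark [404.  22.] [652.6  32. ] 0.7
pastry_brush rect c 496.4 -67.8 size 173 36 ang 79.4 0.88
n 5 rot [-0.001  0.004 -0.   ]
[0.05, -0.09, 2.86] [0.04, -0.09, 2.86] [0.03, -0.1, 2.86] [0.01, -0.1, 2.86] [0.0, -0.1, 2.86] 
mm [  -2.     4.9 -143. ]
```

```bash
python3 -m pendant '[[[0.05,-0.1,2.9,0,0.004,0.01,100],[0.05,-0.1,2.9,0,0.004,0.01,100],[0.05,-0.1,2.9,0,0.004,0.01,100],[0,-0.1,2.9,0,0.004,0.01,100],[0,-0.1,2,0,0.004,0.01,100]]]'; python3 -m pendant '[[[0,0,0,0,0,0,100],[0,0,0,0,0,0,100]]]'
python3 - <<'E'
from h import *
print(bot.get_obs()["ee_pos"],bot.get_obs()["tcp_rot"])
go(489,99.3,12,15,4)
E
```

```text
time: 18.92
ee_pos: [0.4949, 0.0994, 0.0767]
tcp_rot: [-179.8, -0.6, 14.7]
wrist_force: [-0.8, 0.4, 0.3]
opening: 0.0858
time: 19.08
ee_pos: [0.4927, 0.0986, 0.0721]
tcp_rot: [-179.8, -0.2, 14.7]
wrist_force: [-0.4, -0.4, 0.5]
opening: 0.085
[0.49267652 0.09861179 0.07209254] [-1.79787045e+02 -1.50007529e-01  1.47421084e+01]
n 4 rot [-0.001 -0.001 -0.001]
[-0.09, -0.03, 1.5] [-0.09, -0.04, 1.5] [-0.09, -0.04, 1.5] [-0.09, -0.04, 1.5] 
mm [ -3.7   0.7 -60.1]
```

```bash
python3 -m pendant '[[[-0.15,-0.05,1.6,0,0,0,100],[-0.2,-0.05,1.6,0,0,0,100],[-0.2,-0.05,1.6,0,0,0,100],[-0.2,-0.05,1.0,0,0,0,100],[0,0,0,0,0,0,100]]]'; python3 -m pendant '[[[0,0,0,0,0,0,100]]]'
python3 - <<'E'
from h import *
print(bot.get_obs()["ee_pos"],bot.get_obs()["tcp_rot"])
go(489,99.3,12,15,1)
E
```

```text
time: 19.5
ee_pos: [0.4899, 0.0991, 0.0198]
tcp_rot: [-179.8, -0.6, 14.9]
wrist_force: [-0.1, 0.2, 1.1]
opening: 0.0852
time: 19.58
ee_pos: [0.4905, 0.0991, 0.0208]
tcp_rot: [-179.8, -0.7, 14.9]
wrist_force: [0.2, 0.1, -0.4]
opening: 0.0859
[0.49049837 0.09908887 0.02082943] [-179.83361013   -0.67589725   14.87838596]
n 1 rot [-0.003 -0.012 -0.002]
[-0.15, -0.06, 0.88] 
mm [-1.5  0.2 -8.8]
```

```bash
python3 -m pendant '[[[-0.15,-0.05,0.8,0,-0.012,0,100],[0,0,0,0,0,0,85],[0,0,0,0,0,0,65],[0,0,0,0,0,0,60],[0,0,0,0,0,0,60]]]' 50; python3 -m pendant '[[[0,0,0,0,0,0,60],[0,0,0,0,0,0,60]]]'
python3 - <<'E'
from h import *
print(bot.get_obs()["tcp_rot"])
E
python3 -m pendant '[[[0,0,-1.5,0,0,0,60],[0,0,-3,0,0,0,60],[0,0,-4,0,0,0,60],[0,0,-4,0,0,0,60],[0,0,-4,0,0,0,60]]]'
python3 - <<'E'
from h import *
print(bot.get_obs()["tcp_rot"])
go(600,75,200,-100,20)
E
```

```text
time: 20.0
ee_pos: [0.4917, 0.0999, 0.0168]
tcp_rot: [-179.8, -0.2, 14.9]
wrist_force: [-0.2, -0.5, -3.3]
opening: 0.0615
time: 20.17
ee_pos: [0.4917, 0.0999, 0.0168]
tcp_rot: [-179.8, -0.2, 14.9]
wrist_force: [0.4, 0.6, -2.6]
opening: 0.0615
[-179.82571584   -0.22526844   14.9140635 ]
time: 20.58
ee_pos: [0.4853, 0.098, 0.1761]
tcp_rot: [-179.8, 0.9, 14.9]
wrist_force: [1.1, 0.4, -2.7]
opening: 0.0612
[-179.77085915    0.94965048   14.91517279]
n 20 rot [0.001 0.001 0.1  ]
[0.52, 0.26, -0.13] [0.55, 0.2, -0.13] [0.56, 0.15, -0.13] [0.58, 0.09, -0.13] [0.58, 0.03, -0.13] [0.58, -0.03, -0.13] [0.58, -0.08, -0.13] [0.57, -0.14, -0.13] [0.55, -0.2, -0.13] [0.53, -0.25, -0.13] [0.5, -0.3, -0.12] [0.47, -0.35, -0.12] [0.43, -0.4, -0.12] [0.39, -0.44, -0.12] [0.34, -0.47, -0.12] [0.29, -0.51, -0.12] [0.24, -0.53, -0.12] [0.19, -0.55, -0.12] [0.13, -0.57, -0.12] [0.07, -0.58, -0.12] 
mm [114.7 -23.   23.9]
```

```bash
python3 -m pendant '[[[0.55,0.25,-0.3,0,0,0.1,60],[0.55,0.2,-0.3,0,0,0.1,60],[0.55,0.15,-0.3,0,0,0.1,60],[0.6,0.1,-0.3,0,0,0.1,60],[0.6,0,-0.3,0,0,0.1,60]]]';python3 -m pendant '[[[0.6,0,0,0,0,0.1,60],[0.6,-0.1,0,0,0,0.1,60],[0.55,-0.15,0,0,0,0.1,60],[0.55,-0.2,0,0,0,0.1,60],[0.55,-0.25,0,0,0,0.1,60]]]';python3 -m pendant '[[[0.5,-0.3,0,0,0,0.1,60],[0.45,-0.35,0,0,0,0.1,60],[0.45,-0.4,0,0,0,0.1,60],[0.4,-0.45,0,0,0,0.1,60],[0.35,-0.5,0,0,0,0.1,60]]]';python3 -m pendant '[[[0.3,-0.5,0,0,0,0.1,60],[0.25,-0.55,0,0,0,0.1,60],[0.2,-0.55,0,0,0,0.1,60],[0.1,-0.55,0,0,0,0.1,60],[0.05,-0.6,0,0,0,0.1,60]]]'
python3 - <<'E'
from h import *
print(bot.get_obs()["tcp_rot"])
go(652.6,31,150,-100)
E
```

```text
time: 21.0
ee_pos: [0.5216, -0.0151, 0.2025]
tcp_rot: [-175.0, 1.1, -4.3]
wrist_force: [0.1, 0.2, -2.0]
opening: 0.0613
time: 21.42
ee_pos: [0.5167, -0.1509, 0.2025]
tcp_rot: [-169.7, 4.8, -21.6]
wrist_force: [1.4, 0.2, -2.2]
opening: 0.061
time: 21.83
ee_pos: [0.4703, -0.2703, 0.2027]
tcp_rot: [-165.5, 11.1, -37.4]
wrist_force: [0.4, -0.8, -2.1]
opening: 0.0613
time: 22.25
ee_pos: [0.3903, -0.3616, 0.2065]
tcp_rot: [-162.9, 19.1, -51.8]
wrist_force: [0.3, -0.1, -2.6]
opening: 0.0615
[-162.94619126   19.14223507  -51.78789517]
n 14 rot [-0.01   0.031  0.056]
[-0.85, -2.85, 1.63] [-1.06, -2.82, 1.57] [-1.26, -2.77, 1.51] [-1.46, -2.71, 1.44] [-1.65, -2.63, 1.37] [-1.84, -2.55, 1.29] [-2.02, -2.45, 1.2] [-2.19, -2.35, 1.11] [-2.35, -2.23, 1.02] [-2.5, -2.11, 0.93] [-2.64, -1.97, 0.83] [-2.77, -1.83, 0.72] [-2.89, -1.68, 0.62] [-2.99, -1.52, 0.51] 
mm [262.3 392.6 -56.5]
```

```bash
python3 - <<'E'
from h import *
print(np.round(bot.get_obs()["q"],1))
E
```

```text
[-51.8  20.1  21.1 110.2  17.  179.9]
```

```bash
python3 - <<'E'
from h import *
go(500,-50,210,20,12)
E
```

```text
n 12 rot [-0.039  0.009 -0.107]
[-1.4, -2.09, 1.12] [-1.18, -2.27, 1.02] [-0.94, -2.42, 0.92] [-0.68, -2.54, 0.82] [-0.41, -2.63, 0.71] [-0.13, -2.68, 0.61] [0.15, -2.7, 0.5] [0.43, -2.69, 0.4] [0.72, -2.64, 0.3] [0.99, -2.56, 0.21] [1.26, -2.45, 0.12] [1.51, -2.3, 0.04] 
mm [109.7 311.6   3.5]
```

```bash
python3 -m pendant '[[[-1.4,-2.1,1.1,-0.039,0.009,-0.107,60],[-1.2,-2.3,1.0,-0.039,0.009,-0.107,60],[-0.95,-2.4,0.9,-0.039,0.009,-0.107,60],[-0.7,-2.5,0.8,-0.039,0.009,-0.107,60],[-0.4,-2.6,0.7,-0.039,0.009,-0.107,60]]]';python3 -m pendant '[[[-0.15,-2.7,0.6,-0.039,0.009,-0.107,60],[0.15,-2.7,0.5,-0.039,0.009,-0.107,60],[0.45,-2.7,0.4,-0.039,0.009,-0.107,60],[0.7,-2.6,0.3,-0.039,0.009,-0.107,60],[1.0,-2.6,0.2,-0.039,0.009,-0.107,60]]]'
python3 - <<'E'
from h import *
o=bot.get_obs();print(o["tcp_rot"],np.round(o["q"]))
go(520,30,210,60,10)
E
```

```text
time: 22.67
ee_pos: [0.429, -0.2441, 0.201]
tcp_rot: [-167.2, 8.9, -22.8]
wrist_force: [0.5, 0.9, -2.7]
opening: 0.0618
time: 23.08
ee_pos: [0.4762, -0.1085, 0.2007]
tcp_rot: [-176.4, 1.4, 8.7]
wrist_force: [1.1, -0.2, -2.1]
opening: 0.0609
[-176.40164797    1.44429682    8.68605446] [-14.  -1.   0.  94.   3. 157.]
n 10 rot [-0.007 -0.    -0.09 ]
[0.64, -1.31, -0.03] [0.75, -1.24, -0.04] [0.86, -1.17, -0.04] [0.96, -1.09, -0.05] [1.06, -1.0, -0.06] [1.14, -0.9, -0.07] [1.22, -0.79, -0.07] [1.28, -0.68, -0.08] [1.34, -0.56, -0.09] [1.38, -0.44, -0.09] 
mm [ 43.8 138.5   9.3]
```

```bash
python3 -m pendant '[[[0.65,-1.3,0,-0.007,0,-0.11,60],[0.75,-1.25,0,-0.007,0,-0.11,60],[0.9,-1.15,0,-0.007,0,-0.11,60],[1.0,-1.05,0,-0.007,0,-0.11,60],[1.1,-0.9,0,-0.007,0,-0.11,60]]]';python3 -m pendant '[[[1.2,-0.8,0,-0.007,0,-0.11,60],[1.3,-0.7,0,-0.007,0,-0.11,60],[1.35,-0.5,0,-0.007,0,-0.11,60],[1.4,-0.3,0,-0.007,0,-0.11,60],[1.4,-0.1,0,-0.007,0,-0.11,60]]]'
python3 -m pendant '[[[0,0,0,0,0,-0.115,60],[0,0,0,0,0,-0.115,60],[0,0,0,0,0,-0.115,60],[0,0,0,0,0,-0.115,60],[0,0,0,0,0,-0.115,60]]]'
python3 -m pendant '[[[0,0,0,0,0,-0.115,60],[0,0,0,0,0,-0.115,60],[0,0,0,0,0,-0.115,60],[0,0,0,0,0,-0.115,60],[0,0,0,0,0,-0.115,60]]]'
python3 - <<'E'
from h import *
o=bot.get_obs();print(o["tcp_rot"],np.round(o["q"]))
E
```

```text
time: 23.5
ee_pos: [0.4967, -0.031, 0.2033]
tcp_rot: [-178.3, -0.2, 42.1]
wrist_force: [0.3, -1.2, -1.9]
opening: 0.0619
time: 23.92
ee_pos: [0.5152, 0.0426, 0.2031]
tcp_rot: [179.4, -0.4, 75.3]
wrist_force: [0.3, 0.2, -3.0]
opening: 0.0616
time: 24.33
ee_pos: [0.5149, 0.0461, 0.2015]
tcp_rot: [179.4, -0.0, 110.2]
wrist_force: [0.1, -0.5, -3.0]
opening: 0.061
time: 24.75
ee_pos: [0.5141, 0.0461, 0.1999]
tcp_rot: [179.6, 0.2, 144.9]
wrist_force: [0.1, -0.1, -2.3]
opening: 0.0612
[1.79624906e+02 1.63904825e-01 1.44905315e+02] [ 5. -1.  1. 91.  0. 40.]
```

```bash
for i in 1; do python3 -m pendant '[[[0,0,0,0,0,-0.115,60],[0,0,0,0,0,-0.115,60],[0,0,0,0,0,-0.115,60],[0,0,0,0,0,-0.115,60],[0,0,0,0,0,-0.115,60]]]'; done
python3 -m pendant '[[[0,0,0,0,0,-0.115,60],[0,0,0,0,0,-0.115,60],[0,0,0,0,0,-0.115,60],[0,0,0,0,0,-0.115,60],[0,0,0,0,0,-0.115,60]]]'
python3 -m pendant '[[[0,0,0,0,0,-0.115,60],[0,0,0,0,0,-0.115,60],[0,0,0,0,0,-0.115,60],[0,0,0,0,0,-0.115,60],[0,0,0,0,0,-0.115,60]]]'
python3 - <<'E'
from h import *
o=bot.get_obs();print(o["tcp_rot"],np.round(o["q"]))
go(652.6,31,150,-100,6)
E
```

```text
time: 25.17
ee_pos: [0.5134, 0.0459, 0.1984]
tcp_rot: [179.8, 0.2, 179.6]
wrist_force: [0.1, 0.3, -2.3]
opening: 0.0613
time: 25.58
ee_pos: [0.5126, 0.0456, 0.1968]
tcp_rot: [179.9, 0.1, -145.8]
wrist_force: [-0.2, 0.2, -1.3]
opening: 0.0617
time: 26.0
ee_pos: [0.5118, 0.0454, 0.1953]
tcp_rot: [179.8, 0.0, -111.1]
wrist_force: [-0.2, -0.1, -2.4]
opening: 0.0613
[ 1.79785638e+02  3.05808578e-02 -1.11127675e+02] [  5.  -0.   1.  91.   0. -64.]
n 6 rot [ 0.001  0.    -0.032]
[-0.62, -2.28, 0.75] [-0.55, -2.3, 0.75] [-0.47, -2.31, 0.75] [-0.4, -2.33, 0.75] [-0.32, -2.34, 0.75] [-0.25, -2.35, 0.75] 
mm [140.8 -14.4 -45.3]
```

```bash
python3 -m pendant '[[[-0.6,-2.3,0.3,0,0,-0.032,60],[-0.55,-2.3,0.3,0,0,-0.032,60],[-0.5,-2.3,0.5,0,0,-0.032,60],[-0.4,-2.3,0.5,0,0,-0.032,60],[-0.3,-2.3,0.5,0,0,-0.032,60]]]';python3 -m pendant '[[[-0.25,-2.3,0.5,0,0,-0.032,60],[0,0,0,0,0,0,60],[0,0,0,0,0,0,60]]]'
python3 - <<'E'
from h import *
o,im=snap("w11")
print(o["ee_pos"],o["tcp_rot"],o["opening"])
go(652.6,31,110,-100)
E
```

```text
time: 26.42
ee_pos: [0.6298, 0.0342, 0.1751]
tcp_rot: [179.9, 0.1, -101.0]
wrist_force: [-0.7, -0.3, -2.0]
opening: 0.0616
time: 26.67
ee_pos: [0.6566, 0.0314, 0.1645]
tcp_rot: [179.6, 0.0, -99.0]
wrist_force: [-0.7, 0.2, -1.9]
opening: 0.0612
shift mm [-0.3 -0.  -0.5] t 26.7167
[0.65660772 0.03135441 0.16449912] [ 1.79582318e+02  2.12227957e-03 -9.90359893e+01] 0.061209107508690706
n 2 rot [ 0.004 -0.     0.008]
[0.05, 0.16, 2.7] [0.05, 0.17, 2.7] 
mm [ -3.7  -0.3 -54. ]
```

View pics/w11.png

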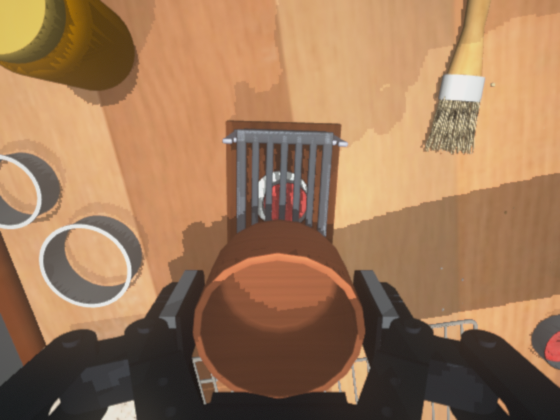

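```bash
python3 -m pendant '[[[0.05,0.15,2.2,0.004,0,0.008,60],[0.05,0.15,2.2,0.004,0,0.008,60],[0,0,0.5,0,0,0,60],[0,0,0,0,0,0,60],[0,0,0,0,0,0,60]]]'
python3 - <<'E'
from h import *
o=bot.get_obs();print(o["tcp_rot"])
go(652.6,31,93.5,-100)
E
```

```text
time: 27.13
ee_pos: [0.6508, 0.0312, 0.1164]
tcp_rot: [-179.9, 0.0, -100.0]
wrist_force: [0.5, -0.4, -2.9]
opening: 0.0613
[-1.79879224e+02  8.37352156e-03 -1.00032695e+02]
n 1 rot [-0.002  0.    -0.001]
[-0.01, -0.18, 2.29] 
mm [  1.8  -0.2 -22.9]
```

```bash
python3 -m pendant '[[[0,-0.1,0.8,0,0,0,60],[0,-0.1,0.7,0,0,0,60],[0,0,0.4,0,0,0,60],[0,0,0,0,0,0,60],[0,0,0,0,0,0,60]]]'
python3 - <<'E'
from h import *
o=bot.get_obs();print(o["tcp_rot"])
go(652.6,31,93.,-100)
E
```

```text
time: 27.55
ee_pos: [0.6543, 0.031, 0.1002]
tcp_rot: [-179.6, 0.1, -100.0]
wrist_force: [-0.5, -0.0, -2.5]
opening: 0.0617
[-1.79575554e+02  7.97880889e-02 -1.00006359e+02]
n 1 rot [-0.007  0.001 -0.   ]
[0.04, 0.17, 0.72] 
mm [-1.7 -0.  -7.2]
```

```bash
python3 -m pendant '[[[0,0.15,0.4,-0.007,0,0,60],[0,0,0.3,0,0,0,60],[0,0,0.1,0,0,0,60],[0,0,0,0,0,0,60],[0,0,0,0,0,0,60]]]'
python3 - <<'E'
from h import *
o=bot.get_obs();print(o["tcp_rot"])
go(652.6,31,93.,-100)
E
```

```text
time: 27.97
ee_pos: [0.6532, 0.0314, 0.0923]
tcp_rot: [-180.0, 0.1, -100.0]
wrist_force: [-0.1, -0.1, -2.3]
opening: 0.0616
[-1.79957090e+02  9.88962945e-02 -1.00001637e+02]
n 1 rot [-0.001  0.002 -0.   ]
[0.05, 0.05, -0.07] 
mm [-0.6 -0.4  0.7]
```

```bash
python3 -m pendant '[[[0,0.0,0.15,0,0,0,60],[0,0,0.1,0,0,0,60],[0,0,0,0,0,0,60]]]'; python3 -m pendant '[[[0,0.0,0.1,0,0,0,60],[0,0,0.05,0,0,0,60],[0,0,0,0,0,0,60]]]'
```

```text
time: 28.22
ee_pos: [0.6533, 0.0315, 0.0926]
tcp_rot: [-179.8, 0.1, -100.0]
wrist_force: [0.8, 0.3, -2.7]
opening: 0.0612
time: 28.47
ee_pos: [0.6535, 0.0316, 0.0923]
tcp_rot: [-179.8, 0.2, -100.0]
wrist_force: [-0.3, -0.2, -0.9]
opening: 0.0617
```

```bash
python3 -m pendant '[[[0,0,0.1,0,0,0,60],[0,0,0.05,0,0,0,75],[0,0,0,0,0,0,85],[0,0,0,0,0,0,100],[0,0,0,0,0,0,100]]]'; python3 -m pendant '[[[0,0,0,0,0,0,100],[0,0,-2,0,0,0,100],[0,0,-3,0,0,0,100],[0,0,-4,0,0,0,100],[0,0,-3,0,0,0,100]]]'; python3 -m pendant '[[[0,0,0,0,0,0,100],[0,0,0,0,0,0,100]]]'
python3 - <<'E'
from h import *
o,im=snap("w12"); print(o["ee_pos"])
findw(o,"butter_pot",.076,.122); findw(o,"grate",.064,.076); findw(o,"brush_rest",0,.011)
print(np.round(o["q"]))
go(500,-55,210,165)
E
```

```text
time: 28.88
ee_pos: [0.6542, 0.0316, 0.0912]
tcp_rot: [-179.7, 0.2, -100.0]
wrist_force: [0.4, 1.2, 0.6]
opening: 0.0854
time: 29.3
ee_pos: [0.6501, 0.0312, 0.2049]
tcp_rot: [179.5, -0.0, -100.0]
wrist_force: [0.5, 0.1, 1.1]
opening: 0.0852
time: 29.47
ee_pos: [0.6521, 0.0312, 0.2123]
tcp_rot: [180.0, 0.1, -100.0]
wrist_force: [0.1, -0.2, -0.4]
opening: 0.0856
shift mm [ 0.  -0.   0.3] t 29.5167
[0.65206433 0.03121195 0.2123147 ]
butter_pot mark [276. 208.] [653.6  35.3] 0.9
butter_pot rect c 649.4 51.9 size 61 108 ang 11.9 0.56
grate rect c 647.4 -1.2 size 53 64 ang 81.1 0.77
brush_rest mark [434.  44.] [494.4 -67.2] 0.54
[  3.  19.  25.  95.   0. -77.]
n 16 rot [ 0.    -0.     0.104]
[0.69, 0.84, 0.0] [0.78, 0.76, 0.0] [0.85, 0.68, 0.0] [0.92, 0.58, 0.0] [0.97, 0.49, 0.0] [1.02, 0.38, 0.0] [1.05, 0.28, 0.0] [1.07, 0.17, 0.0] [1.09, 0.05, 0.0] [1.09, -0.06, 0.0] [1.07, -0.17, 0.0] [1.05, -0.28, -0.0] [1.02, -0.39, -0.0] [0.97, -0.49, -0.0] [0.91, -0.59, -0.0] [0.85, -0.68, -0.0] 
mm [-151.1  -86.2    0. ]
```

```bash
python3 -m pendant '[[[1.7,2.3,0,0,0,0.005,100],[1.8,2.3,0,0,0,0.005,100],[1.8,2.3,0,0,0,0.005,100],[1.8,2.3,0,0,0,0.005,100],[1.8,2.3,0,0,0,0.005,100]]]'; python3 -m pendant '[[[1.8,2.3,2,0,0,0.005,100],[0,0,2.5,0,0,0,100],[0,0,2.5,0,0,0,100],[0,0,0,0,0,0,100],[0,0,0,0,0,0,100]]]'
python3 - <<'E'
from h import *
o,im=snap("w13"); print(o["ee_pos"],o["tcp_rot"])
findw(o,"pastry_brush",0,.009)
K,P=cam("wrist",o); ms=bot.masks_of("wrist","pastry_brush")
for m in ms[:2]:
    p=world(K,P,np.argwhere(m["pixels"])[:,::-1],.009)[:,:2]*1e3; c=p.mean(0); u=np.linalg.svd((p-c)[::5],full_matrices=False)[2][0]; u*=np.sign(u[1]); t=(p-c)@u
    s=(p-c)@[-u[1],u[0]]
    print("axis",np.degrees(np.arctan2(u[1],u[0])),"ends",t.min(),t.max(),"mid",c+u*(t.min()+t.max())/2, m["extent"],[ (k,round(float(np.ptp(s[(abs(t-k)<3)])),0)) for k in (-60,-30,0,20,40,60) if (abs(t-k)<3).any()])
E
```

```text
time: 30.23
ee_pos: [0.519, -0.0349, 0.2016]
tcp_rot: [179.2, -0.0, -101.3]
wrist_force: [0.4, -0.2, 0.8]
opening: 0.0855
time: 30.65
ee_pos: [0.4848, -0.0508, 0.1299]
tcp_rot: [179.2, -0.1, -101.8]
wrist_force: [0.3, 0.0, 0.5]
opening: 0.0856
shift mm [ 0.   0.1 -0.1] t 30.7
[ 0.48481524 -0.05079394  0.12991542] [ 1.79211195e+02 -7.41239355e-02 -1.01773384e+02]
pastry_brush mark [260. 185.] [492.9 -69. ] 0.82
pastry_brush rect c 489.0 -66.0 size 172 38 ang 73.4 0.87
axis 77.05619904997486 ends -91.74610441881784 80.57600208173338 mid [493.32467073 -67.13814105] [235.3, 64.4, 278.7, 295.4] [(-60, 19.0), (-30, 16.0), (0, 21.0), (20, 31.0), (40, 32.0), (60, 34.0)]
```

```bash
python3 - <<'E'
from h import *
go(491.3,-75.8,45,-103,3)
E
```

```text
n 3 rot [ 0.004 -0.     0.007]
[0.78, -0.37, 2.87] [0.78, -0.36, 2.87] [0.78, -0.36, 2.87] 
mm [  5.1 -25.1 -86.2]
```

```bash
python3 -m pendant '[[[0.8,-0.35,2.6,0.004,0,0.007,60],[0.8,-0.35,2.6,0.004,0,0.007,60],[0.8,-0.35,2.6,0.004,0,0.007,60],[0,0,0,0,0,0,60],[0,0,0,0,0,0,60]]]'
python3 - <<'E'
from h import *
o,im=snap("w14"); print(o["ee_pos"],o["tcp_rot"])
K,P=cam("wrist",o); ms=bot.masks_of("wrist","pastry_brush")
for m in ms[:1]:
    p=world(K,P,np.argwhere(m["pixels"])[:,::-1],.009)[:,:2]*1e3; p=p[p[:,1]<-55]
    c=p.mean(0); u=np.linalg.svd((p-c)[::5],full_matrices=False)[2][0]; u*=np.sign(u[1]); t=(p-c)@u
    print("handle axis",np.degrees(np.arctan2(u[1],u[0])),c,"at y -75.8: x",c[0]+u[0]/u[1]*(-75.8-c[1]),m["extent"],m["confidence"])
go(491.3,-75.8,5,-103,2)
E
```

```text
time: 31.27
ee_pos: [0.4969, -0.0765, 0.0578]
tcp_rot: [-179.4, 0.0, -102.8]
wrist_force: [0.1, 0.1, 0.0]
opening: 0.0512
shift mm [-0.1  0.1 -0. ] t 31.3167
[ 0.49686353 -0.07648062  0.05782838] [-1.79354591e+02  8.98311190e-03 -1.02842097e+02]
handle axis 76.63906753253453 [ 484.48932419 -105.9016239 ] at y -75.8: x 491.6388561568771 [255.7, 98.2, 315.8, 383.8] 0.85
n 2 rot [-0.006  0.     0.002]
[0.04, 0.32, 2.66] [0.04, 0.3, 2.67] 
mm [ -5.8   0.5 -53.4]
```

```bash
python3 -m pendant '[[[0,0.4,2.2,-0.006,0,0.002,60],[0,0.4,2.0,-0.006,0,0.002,60],[0,0,0,0,0,0,60],[0,0,0,0,0,0,60]]]'
python3 - <<'E'
from h import *
o=bot.get_obs(); print(o["tcp_rot"])
go(491.5,-75.8,5,-103.2,1)
E
```

```text
time: 31.7
ee_pos: [0.4943, -0.0736, 0.0235]
tcp_rot: [-179.4, 0.1, -102.9]
wrist_force: [0.2, -0.4, 0.3]
opening: 0.0511
[-1.79441427e+02  7.60967566e-02 -1.02919835e+02]
n 1 rot [-0.01   0.001  0.005]
[0.28, 0.24, 1.85] 
mm [ -2.8  -2.2 -18.5]
```

```bash
python3 -m pendant '[[[0.15,0.2,1.0,-0.006,0,0.003,60],[0.1,0.15,0.8,-0.005,0,0.002,60],[0,0,0,0,0,0,60],[0,0,0,0,0,0,60]]]'
python3 - <<'E'
from h import *
o=bot.get_obs(); print(o["tcp_rot"])
go(491.5,-75.8,5,-103.2,1)
E
```

```text
time: 32.03
ee_pos: [0.4931, -0.0753, 0.009]
tcp_rot: [-179.8, 0.1, -103.2]
wrist_force: [-0.2, -0.7, -0.0]
opening: 0.0512
[-1.79770285e+02  1.07023641e-01 -1.03170975e+02]
n 1 rot [-0.004  0.002  0.001]
[0.09, 0.14, 0.4] 
mm [-1.6 -0.5 -4. ]
```

```bash
python3 -m pendant '[[[0.1,0.15,0.4,-0.003,0,0,60],[0,0,0,0,0,0,35],[0,0,0,0,0,0,15],[0,0,0,0,0,0,10],[0,0,0,0,0,0,10]]]' 60; python3 -m pendant '[[[0,0,0,0,0,0,10],[0,0,0,0,0,0,10],[0,0,-1.5,0,0,0,10],[0,0,-3,0,0,0,10],[0,0,-3,0,0,0,10]]]';  python3 -m pendant '[[[0,0,-2,0,0,0,10],[0,0,0,0,0,0,10],[0,0,0,0,0,0,10]]]'
python3 - <<'E'
from h import *
o,im=snap("w15"); print(o["ee_pos"],o["tcp_rot"],o["opening"])
zz=o["ee_pos"][2]-.005
K,P=cam("wrist",o); ms=bot.masks_of("wrist","pastry_brush")
for m in ms[:2]:
    p=world(K,P,np.argwhere(m["pixels"])[:,::-1],zz+.009)[:,:2]*1e3
    c=p.mean(0); u=np.linalg.svd((p-c)[::5],full_matrices=False)[2][0]; u*=np.sign(u[1]); t=(p-c)@u
    print("axis",np.degrees(np.arctan2(u[1],u[0])),t.min(),t.max(),"mid",c+u*(t.min()+t.max())/2,m["extent"],m["confidence"])
go(560,-160,190,180,13)
E
```

```text
time: 32.45
ee_pos: [0.4919, -0.0762, 0.0058]
tcp_rot: [-179.9, 0.1, -103.2]
wrist_force: [-0.9, 0.8, 0.1]
opening: 0.0121
time: 32.87
ee_pos: [0.4875, -0.0757, 0.0761]
tcp_rot: [179.4, 0.1, -103.2]
wrist_force: [1.5, -0.0, -0.1]
opening: 0.0119
time: 33.12
ee_pos: [0.49, -0.0761, 0.1029]
tcp_rot: [179.9, 0.1, -103.2]
wrist_force: [-0.8, -0.5, -1.0]
opening: 0.0123
shift mm [ 0.1 -0.   0. ] t 33.1667
[ 0.48998181 -0.07610652  0.10285872] [ 1.79882700e+02  8.47229869e-02 -1.03178994e+02] 0.0122691329469881
axis 77.20466660101971 -57.85540787493686 73.93545788810691 mid [486.7206542  -87.10085719] [252.0, 97.3, 303.3, 396.3] 0.64
n 13 rot [ 0.    -0.     0.103]
[0.5, -0.67, -0.68] [0.43, -0.72, -0.68] [0.36, -0.76, -0.68] [0.28, -0.79, -0.68] [0.19, -0.82, -0.68] [0.11, -0.83, -0.68] [0.02, -0.84, -0.68] [-0.07, -0.84, -0.68] [-0.15, -0.83, -0.68] [-0.24, -0.81, -0.68] [-0.32, -0.78, -0.68] [-0.4, -0.74, -0.68] [-0.47, -0.7, -0.68] 
mm [ 70.4 -84.   88. ]
```

```bash
python3 - <<'E'
from h import *
o=bot.get_obs(); K,P=cam("wrist",o)
a=np.radians(77); u=np.array([np.cos(a),np.sin(a),0])
held=np.r_[o["ee_pos"][:2],o["ee_pos"][2]-.005+.009]; tab=np.array([.4913,-.0758,.009])
for k in (95,52,10,-20,-77): print(k,pix(K,P,held+u*k*1e-3)[0].round(),pix(K,P,tab+u*k*1e-3)[0].round())
im=cv2.imread("pics/w15.png"); 
m=bot.masks_of("wrist","pastry_brush")
for d in m: print(d["extent"],d["confidence"],d["pixels"].sum(), [(r,np.flatnonzero(d["pixels"][r])[[0,-1]].tolist()) for r in range(100,400,40) if d["pixels"][r].any()])
E
```

```text
95 [278. 462.] [276. 341.]
52 [277. 392.] [275. 290.]
10 [277. 312.] [275. 235.]
-20 [276. 247.] [274. 192.]
-77 [275.  99.] [274. 101.]
[252.0, 97.3, 303.3, 396.3] 0.64 11992 [(100, [265, 290]), (140, [255, 299]), (180, [254, 301]), (220, [257, 299]), (260, [259, 297]), (300, [265, 292]), (340, [263, 295]), (380, [254, 304])]
```

```bash
python3 -m pendant '[[[0.5,-0.65,-1,0,0,0.103,10],[0.45,-0.7,-1,0,0,0.103,10],[0.35,-0.75,-1,0,0,0.103,10],[0.3,-0.8,-1,0,0,0.103,10],[0.2,-0.8,-1,0,0,0.103,10]]]'; python3 -m pendant '[[[0.1,-0.85,-1,0,0,0.103,10],[0,-0.85,-1,0,0,0.103,10],[-0.05,-0.85,-1,0,0,0.103,10],[-0.15,-0.85,-0.5,0,0,0.103,10],[-0.25,-0.8,-0.5,0,0,0.103,10]]]'; python3 -m pendant '[[[-0.3,-0.8,0,0,0,0.103,10],[-0.4,-0.75,0,0,0,0.103,10],[-0.45,-0.7,0,0,0,0.103,10],[0,0,0,0,0,0,10],[0,0,0,0,0,0,10]]]'
python3 - <<'E'
from h import *
o,im=snap("w16"); print(o["ee_pos"],o["tcp_rot"],o["opening"])
findw(o,"brush_rest",0,.011)
ms=bot.masks_of("wrist","brush_rest"); K,P=cam("wrist",o)
m=ms[0]["pixels"]; p=world(K,P,np.argwhere(m)[:,::-1],.011)[:,:2]*1e3
print(p.min(0),p.max(0))
for x in range(570,741,10):
    q=p[abs(p[:,0]-x)<2,1]
    if len(q): print(x,round(q.min(),1),round(q.max(),1),round((q.min()+q.max())/2,1),end=" | ")
E
```

```text
time: 33.68
ee_pos: [0.5117, -0.1079, 0.1434]
tcp_rot: [179.0, -0.5, -133.6]
wrist_force: [-0.2, 0.9, -0.0]
opening: 0.0124
time: 34.1
ee_pos: [0.5384, -0.1425, 0.1775]
tcp_rot: [179.1, -1.5, -164.7]
wrist_force: [-0.2, -0.1, -0.4]
opening: 0.0121
time: 34.52
ee_pos: [0.5531, -0.1645, 0.1702]
tcp_rot: [179.5, -2.2, 176.5]
wrist_force: [0.1, 0.7, -0.2]
opening: 0.0119
shift mm [-0.1  0.1 -0.2] t 34.5667
[ 0.55313755 -0.16454937  0.17018461] [179.5435277   -2.17832393 176.51254825] 0.011881282647436304
brush_rest mark [225. 277.] [ 623.5 -218.5] 0.93
brush_rest rect c 613.6 -220.4 size 67 112 ang 83.7 0.91
[ 559.72330767 -258.70278521] [ 666.63208133 -184.82355104]
570 -248.4 -185.8 -217.1 | 580 -248.8 -184.8 -216.8 | 590 -248.4 -185.6 -217.0 | 600 -249.5 -185.7 -217.6 | 610 -249.0 -196.1 -222.5 | 620 -249.2 -209.6 -229.4 | 630 -249.0 -215.9 -232.4 | 640 -249.0 -219.7 -234.3 | 650 -255.2 -223.4 -239.3 | 660 -257.9 -231.9 -244.9 |
```

```bash
python3 - <<'E'
from h import *
go(612.2,-217.4,90,179.5,5)
E
```

```text
n 5 rot [ 0.002 -0.007 -0.01 ]
[-1.3, -1.0, 1.57] [-1.28, -1.01, 1.59] [-1.26, -1.02, 1.6] [-1.23, -1.03, 1.61] [-1.21, -1.04, 1.62] 
mm [ 58.9 -53.2 -81.4]
```

```bash
python3 -m pendant '[[[-1.3,-1,1.2,0.002,-0.007,-0.01,10],[-1.3,-1,1.2,0.002,-0.007,-0.01,10],[-1.25,-1,1.4,0.002,-0.007,-0.01,10],[-1.25,-1,1.4,0.002,-0.007,-0.01,10],[-1.2,-1,1.4,0.002,-0.007,-0.01,10]]]'; python3 -m pendant '[[[0,0,0,0,0,0,10],[0,0,0,0,0,0,10]]]'
python3 - <<'E'
from h import *
o=bot.get_obs();print(o["tcp_rot"],o["opening"])
go(612.2,-217.4,40,179.5,3)
E
```

```text
time: 35.13
ee_pos: [0.6165, -0.2166, 0.1061]
tcp_rot: [-179.8, 0.5, -179.9]
wrist_force: [0.2, 0.2, -0.2]
opening: 0.012
time: 35.3
ee_pos: [0.6167, -0.2178, 0.1011]
tcp_rot: [-179.8, 0.2, -179.8]
wrist_force: [0.4, 1.0, 0.7]
opening: 0.0119
[-179.84475083    0.23518917 -179.81937133] 0.01193836362440768
n 3 rot [-0.001  0.001  0.004]
[0.16, 0.02, 2.04] [0.16, 0.02, 2.04] [0.15, 0.01, 2.04] 
mm [ -4.5   0.4 -61.1]
```

```bash
python3 -m pendant '[[[0.2,0,2.1,0,0.001,0.004,10],[0.2,0,2.1,0,0.001,0.004,10],[0.2,0,2,0,0.001,0.004,10],[0,0,0,0,0,0,10],[0,0,0,0,0,0,10]]]'
python3 - <<'E'
from h import *
o=bot.get_obs();print(o["tcp_rot"],o["opening"])
go(612.2,-217.4,15,179.5,3)
E
```

```text
time: 35.72
ee_pos: [0.6111, -0.2172, 0.0405]
tcp_rot: [-179.8, 0.2, 179.6]
wrist_force: [0.1, 0.1, 0.3]
opening: 0.0122
[-179.80704518    0.22430969  179.63761721] 0.012246594001308082
n 3 rot [-0.001  0.001  0.001]
[-0.03, -0.01, 0.85] [-0.04, -0.01, 0.85] [-0.04, -0.01, 0.85] 
mm [  1.1  -0.2 -25.5]
```

```bash
python3 -m pendant '[[[-0.05,0,0.9,0,0.001,0,10],[-0.05,0,0.9,0,0.001,0,10],[0,0,0.3,0,0,0,10],[0,0,0,0,0,0,10],[0,0,0,0,0,0,10]]]'
python3 - <<'E'
from h import *
o=bot.get_obs();print(o["tcp_rot"],o["opening"])
go(612.2,-217.4,14,179.5,1)
E
```

```text
time: 36.13
ee_pos: [0.6143, -0.2173, 0.0227]
tcp_rot: [-179.7, 0.4, 179.7]
wrist_force: [0.1, 0.1, 0.4]
opening: 0.0118
[-179.7065804     0.41182247  179.72362698] 0.011812258518500332
n 1 rot [-0.005  0.007  0.004]
[0.22, -0.01, 0.87] 
mm [-2.1 -0.1 -8.7]
```

```bash
python3 -m pendant '[[[0.15,0,0.5,-0.003,0.005,0.003,10],[0.1,0,0.4,0,0,0,10],[0,0,0.05,0,0,0,10],[0,0,0,0,0,0,10]]]'
python3 - <<'E'
from h import *
o=bot.get_obs();print(o["tcp_rot"],o["opening"])
go(612.2,-217.4,14,179.5,1)
E
```

```text
time: 36.47
ee_pos: [0.6124, -0.2176, 0.0138]
tcp_rot: [-179.9, 0.2, 179.5]
wrist_force: [-0.5, -0.7, 3.0]
opening: 0.0122
[-179.86572982    0.21003139  179.53825713] 0.012174031213618075
n 1 rot [-0.002  0.004  0.001]
[0.02, 0.02, -0.02] 
mm [-0.2  0.2  0.2]
```

```bash
python3 -m pendant '[[[0,0,0,0,0,0,25],[0,0,0,0,0,0,45],[0,0,0,0,0,0,50],[0,0,-2,0,0,0,60],[0,0,-3,0,0,0,70]]]'; python3 -m pendant '[[[0.5,0,-4,0,0,0,70],[1,0,-4,0,0,0,70],[1,0,-3,0,0,0,70],[0,0,0,0,0,0,70],[0,0,0,0,0,0,70]]]'
python3 - <<'E'
from h import *
o,im=snap("w17"); print(o["ee_pos"],o["tcp_rot"])
findw(o,"brush_rest",0,.011);findw(o,"pastry_brush",.008,.017);findw(o,"matchbox",0,.015)
ms=bot.masks_of("wrist","brush_rest"); K,P=cam("wrist",o)
p=world(K,P,np.argwhere(ms[0]["pixels"])[:,::-1],.011)[:,:2]*1e3
print(p.min(0),p.max(0),[(x,round(p[abs(p[:,0]-x)<2,1].min(),1),round(p[abs(p[:,0]-x)<2,1].max(),1)) for x in range(570,735,20) if (abs(p[:,0]-x)<2).any()])
print(np.round(o["q"]))
E
```

```text
time: 36.88
ee_pos: [0.6092, -0.2164, 0.0584]
tcp_rot: [180.0, -0.3, 179.5]
wrist_force: [0.0, -0.7, -0.1]
opening: 0.0597
time: 37.3
ee_pos: [0.5845, -0.2165, 0.1791]
tcp_rot: [-179.9, 0.0, 179.5]
wrist_force: [-0.1, 0.2, -1.5]
opening: 0.0599
shift mm [ 0.2 -0.   0.4] t 37.35
[ 0.58450561 -0.21649056  0.17914805] [-1.79919967e+02  3.19945958e-03  1.79543015e+02]
brush_rest mark [277. 233.] [ 625.5 -219.8] 0.67
brush_rest rect c 647.2 -218.3 size 170 96 ang 0.4 0.96
pastry_brush rect c 622.2 -216.1 size 39 174 ang 88.6 0.61
matchbox mark [237.  46.] [ 465.2 -250.4] 0.78
matchbox rect c 463.9 -248.0 size 37 53 ang 19.5 0.98
[ 561.82460012 -266.07686074] [ 732.32503865 -170.00438544] [(570, np.float64(-248.3), np.float64(-187.4)), (590, np.float64(-249.9), np.float64(-187.0)), (610, np.float64(-248.9), np.float64(-187.5)), (630, np.float64(-248.7), np.float64(-188.1)), (650, np.float64(-254.1), np.float64(-180.3)), (670, np.float64(-265.3), np.float64(-170.5)), (690, np.float64(-266.1), np.float64(-170.8)), (710, np.float64(-259.3), np.float64(-179.0)), (730, np.float64(-236.5), np.float64(-200.1))]
[-20.  14.  15.  91.  -0. -20.]
```

View pics/w17.png

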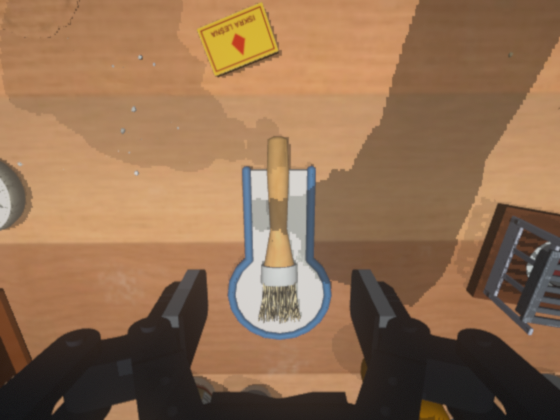

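```bash
python3 - <<'E'
from h import *
go(464,-248.3,100,109.5,12)
E
```

```text
n 12 rot [-0.    -0.     0.102]
[0.99, -0.28, 0.64] [0.96, -0.38, 0.64] [0.92, -0.47, 0.64] [0.87, -0.56, 0.64] [0.8, -0.65, 0.64] [0.73, -0.73, 0.64] [0.66, -0.8, 0.64] [0.57, -0.86, 0.64] [0.48, -0.91, 0.64] [0.39, -0.96, 0.63] [0.29, -0.99, 0.63] [0.18, -1.02, 0.63] 
mm [-119.9  -32.3  -76.1]
```

```bash
python3 -m pendant '[[[1,-0.3,0,0,0,0.102,75],[0.95,-0.4,0.2,0,0,0.102,75],[0.9,-0.45,0.4,0,0,0.102,75],[0.85,-0.55,0.5,0,0,0.102,75],[0.8,-0.65,0.6,0,0,0.102,75]]]'; python3 -m pendant '[[[0.75,-0.75,0.7,0,0,0.102,75],[0.65,-0.8,0.8,0,0,0.102,75],[0.55,-0.85,0.8,0,0,0.102,75],[0.5,-0.9,0.8,0,0,0.102,75],[0.4,-0.95,0.8,0,0,0.102,75]]]'; python3 -m pendant '[[[0.3,-1,0.8,0,0,0.102,75],[0.2,-1,0.5,0,0,0.102,75],[0,0,0,0,0,0,75],[0,0,0,0,0,0,75]]]'
python3 - <<'E'
from h import *
o,im=snap("w18"); print(o["ee_pos"],o["tcp_rot"])
findw(o,"matchbox",0,.015)
go(464,-248.3,40,109.5)
E
```

```text
time: 38.12
ee_pos: [0.5339, -0.2289, 0.1556]
tcp_rot: [-179.9, -0.4, 149.4]
wrist_force: [-0.2, -0.5, -0.1]
opening: 0.0639
time: 38.53
ee_pos: [0.4803, -0.2408, 0.1126]
tcp_rot: [-179.5, -0.5, 118.7]
wrist_force: [-0.6, 0.3, 0.8]
opening: 0.064
time: 38.87
ee_pos: [0.4561, -0.2444, 0.0954]
tcp_rot: [-179.2, -0.6, 106.2]
wrist_force: [0.2, -0.1, 0.7]
opening: 0.0639
shift mm [0.1 0.  0.1] t 38.9167
[ 0.45610865 -0.24444688  0.09541429] [-179.18977377   -0.60022616  106.215579  ]
matchbox mark [293. 223.] [ 464.  -246.2] 0.85
matchbox rect c 462.4 -246.9 size 36 56 ang 19.4 0.88
n 2 rot [-0.007 -0.005 -0.028]
[-0.31, 0.32, 2.79] [-0.31, 0.3, 2.8] 
mm [  7.1  -3.8 -56. ]
```

```bash
python3 -m pendant '[[[-0.25,0.3,2.3,-0.007,-0.005,-0.028,75],[-0.25,0.3,2.3,-0.007,-0.005,-0.028,75],[0,0,0.5,0,0,0,75],[0,0,0,0,0,0,75],[0,0,0,0,0,0,75]]]'
python3 - <<'E'
from h import *
o=bot.get_obs(); print(o["tcp_rot"])
go(463,-247.3,3,109.4,3)
E
```

```text
time: 39.43
ee_pos: [0.4675, -0.2476, 0.0465]
tcp_rot: [179.7, 0.2, 110.1]
wrist_force: [-0.0, -0.1, -0.5]
opening: 0.0641
[179.74808987   0.19443296 110.08113881]
n 3 rot [0.001 0.001 0.004]
[0.06, -0.14, 1.45] [0.06, -0.14, 1.45] [0.06, -0.14, 1.45] 
mm [ -4.5   0.3 -43.5]
```

```bash
python3 -m pendant '[[[0.05,-0.2,1.5,0.002,0,0.004,75],[0.05,-0.2,1.5,0.002,0,0.004,75],[0.05,-0.2,1.2,0.002,0,0.004,75],[0,0,0,0,0,0,75],[0,0,0,0,0,0,75]]]'
python3 - <<'E'
from h import *
o=bot.get_obs(); print(o["tcp_rot"])
go(463,-247.3,3,109.4,1)
E
```

```text
time: 39.85
ee_pos: [0.4646, -0.2494, 0.0093]
tcp_rot: [179.9, 0.5, 109.4]
wrist_force: [0.0, 0.5, 0.4]
opening: 0.064
[179.86274894   0.46599427 109.38140707]
n 1 rot [ 0.002  0.008 -0.   ]
[0.26, -0.08, 0.62] 
mm [-1.6  2.1 -6.3]
```

```bash
python3 -m pendant '[[[0.25,-0.1,0.6,0.002,0.006,0,75],[0,0,0,0,0,0,50],[0,0,0,0,0,0,35],[0,0,0,0,0,0,32],[0,0,0,0,0,0,32]]]' 30; python3 -m pendant '[[[0,0,0,0,0,0,32],[0,0,-2,0,0,0,32],[0,0,-3,0,0,0,32],[0,0,-3,0,0,0,32],[0,0,0,0,0,0,32]]]'
python3 - <<'E'
from h import *
o=bot.get_obs(); print(o["tcp_rot"],o["opening"])
go(598,-284.5,80,90,5)
E
```

```text
time: 40.27
ee_pos: [0.4644, -0.248, 0.0062]
tcp_rot: [179.8, 0.3, 109.4]
wrist_force: [-0.7, 0.5, -0.2]
opening: 0.0365
time: 40.68
ee_pos: [0.4627, -0.247, 0.0876]
tcp_rot: [180.0, 0.1, 109.4]
wrist_force: [0.6, -0.7, 0.1]
opening: 0.0361
[1.79990343e+02 7.04061047e-02 1.09393473e+02] 0.036101522106293034
n 5 rot [0.    0.    0.068]
[-1.61, 2.3, 0.16] [-1.45, 2.41, 0.15] [-1.28, 2.5, 0.15] [-1.11, 2.58, 0.15] [-0.93, 2.65, 0.15] 
mm [135.3 -37.5  -7.6]
```

```bash
python3 -m pendant '[[[-1.6,2.3,0,0,0,0.068,32],[-1.45,2.4,0,0,0,0.068,32],[-1.3,2.5,0,0,0,0.068,32],[-1.1,2.6,0,0,0,0.068,32],[-0.9,2.65,0,0,0,0.068,32]]]'; python3 -m pendant '[[[0,0,0,0,0,0,32],[0,0,0,0,0,0,32]]]'
python3 - <<'E'
from h import *
o,im=snap("w19"); print(o["tcp_rot"],o["opening"])
findw(o,"brush_rest",0,.011)
go(598,-284.5,30,90,3)
E
```

```text
time: 41.1
ee_pos: [0.5998, -0.2858, 0.0911]
tcp_rot: [179.8, 0.2, 89.1]
wrist_force: [-0.5, -0.4, 0.5]
opening: 0.0365
time: 41.27
ee_pos: [0.6038, -0.2866, 0.0878]
tcp_rot: [179.8, 0.1, 88.9]
wrist_force: [-0.0, 0.4, -0.4]
opening: 0.0363
shift mm [-0.4  0.1 -0.3] t 41.3167
[1.79840035e+02 1.33374490e-01 8.89234252e+01] 0.0363212974166491
brush_rest mark [311. 110.] [ 623.8 -218.3] 0.74
brush_rest rect c 647.5 -218.2 size 171 98 ang 0.2 0.65
n 3 rot [ 0.001  0.001 -0.006]
[0.06, -0.16, 1.95] [0.06, -0.15, 1.95] [0.06, -0.15, 1.95] 
mm [ -4.5   1.8 -58.5]
```

```bash
python3 -m pendant '[[[0.05,-0.2,2,0,0,-0.006,32],[0.05,-0.2,2,0,0,-0.006,32],[0.05,-0.2,1.8,0,0,-0.006,32],[0,0,0,0,0,0,32],[0,0,0,0,0,0,32]]]'
python3 - <<'E'
from h import *
o=bot.get_obs(); print(o["tcp_rot"],o["opening"])
go(598,-284.5,6.5,90,2)
E
```

```text
time: 41.83
ee_pos: [0.5939, -0.2847, 0.0335]
tcp_rot: [179.5, 0.3, 90.1]
wrist_force: [0.7, 0.5, 0.8]
opening: 0.0366
[179.53912948   0.29046856  90.10845332] 0.03660751916418634
n 2 rot [0.004 0.003 0.001]
[0.02, 0.2, 1.35] [0.01, 0.2, 1.35] 
mm [  4.1   0.2 -27. ]
```

```bash
python3 -m pendant '[[[0,0.1,1.2,0.004,0.003,0,32],[0,0,1,0.004,0,0,32],[0,0,0.3,0,0,0,32],[0,0,0,0,0,0,32],[0,0,0,0,0,0,32]]]'
python3 - <<'E'
from h import *
o=bot.get_obs(); print(o["tcp_rot"],o["opening"])
go(598,-284.5,6.5,90,1)
E
```

```text
time: 42.25
ee_pos: [0.5958, -0.2855, 0.0106]
tcp_rot: [179.8, 0.2, 90.1]
wrist_force: [-0.3, -0.1, -0.1]
opening: 0.0362
[179.79745411   0.22377359  90.0914346 ] 0.03623652456974146
n 1 rot [0.004 0.004 0.002]
[0.11, 0.21, 0.41] 
mm [ 2.2  1.  -4.1]
```

```bash
python3 -m pendant '[[[0.1,0.1,0.4,0.004,0.003,0,32],[0,0,0.1,0,0,0,32],[0,0,0,0,0,0,32]]]'; python3 -m pendant '[[[0,0,0.1,0,0,0,32],[0,0,0,0,0,0,45],[0,0,0,0,0,0,60],[0,0,-2,0,0,0,65],[0,0,-3,0,0,0,70]]]'; python3 -m pendant '[[[-2,0,-4,0,0,0,70],[-2,0,-4,0,0,0,70],[-2,0,-3.5,0,0,0,70],[-2,0,-3,0,0,0,70],[0,0,0,0,0,0,70]]]'; python3 -m pendant '[[[0,0,0,0,0,0,70],[0,0,0,0,0,0,70]]]'
python3 - <<'E'
from h import *
o,im=snap("w20"); print(o["ee_pos"])
findw(o,"matchbox",0,.015);findw(o,"pastry_brush",.008,.017);findw(o,"brush_rest",0,.011);findw(o,"butter_pot",.076,.122)
t=bot.camera("top"); s=bot.camera("side")
for n,z in (("butter_pot",.076),("kitchen_timer",0),("honey_jar",0),("matchbox",0)): find("top",n,z)
a=cv2.resize(t[145:275,200:360],(400,325),interpolation=cv2.INTER_CUBIC); b=cv2.resize(s[170:300,200:360],(400,325),interpolation=cv2.INTER_CUBIC)
c=cv2.resize(im,(366,275)); c=cv2.copyMakeBorder(c,0,0,0,434,cv2.BORDER_CONSTANT)
cv2.imwrite("pics/final.png",np.vstack([np.hstack([a,b]),c])[:,:,::-1])
E
```

```text
time: 42.5
ee_pos: [0.5976, -0.2846, 0.006]
tcp_rot: [180.0, 0.1, 90.1]
wrist_force: [-0.9, 0.1, 0.7]
opening: 0.0365
time: 42.92
ee_pos: [0.5948, -0.2832, 0.0498]
tcp_rot: [-179.5, -0.2, 90.1]
wrist_force: [0.8, -0.4, 0.6]
opening: 0.0594
time: 43.33
ee_pos: [0.5958, -0.3645, 0.2049]
tcp_rot: [-179.7, -0.0, 90.3]
wrist_force: [0.4, -0.9, 0.8]
opening: 0.0596
time: 43.5
ee_pos: [0.5964, -0.3661, 0.2067]
tcp_rot: [-179.9, 0.1, 90.2]
wrist_force: [1.3, 0.2, 0.1]
opening: 0.0601
shift mm [-0.2  0.4 -0.8] t 43.55
[ 0.59635858 -0.36612676  0.20674481]
matchbox mark [283.  94.] [ 598.9 -285.9] 0.94
matchbox rect c 597.2 -285.0 size 37 53 ang 0.1 0.71
pastry_brush mark [310.   7.] [ 621.1 -218. ] 0.76
pastry_brush rect c 621.1 -226.4 size 171 23 ang 0.1 0.62
brush_rest mark [315.  11.] [ 625.4 -218.9] 0.71
brush_rest rect c 648.4 -245.9 size 174 53 ang 5.7 0.63
butter_pot mark [247. 189.] [651.4  28.1] 0.96
butter_pot rect c 675.9 52.8 size 109 68 ang 54.2 0.78
butter_pot rect c 647.1 -19.2 size 15 46 ang 88.2 0.63
honey_jar mark [288. 154.] [ 783.9 -102.5] 0.58
honey_jar rect c 798.4 -109.7 size 66 100 ang 78.8 0.59
matchbox mark [347. 211.] [ 588.  -279.8] 0.74
matchbox rect c 602.3 -286.2 size 51 35 ang 87.7 0.47
```

View pics/final.png

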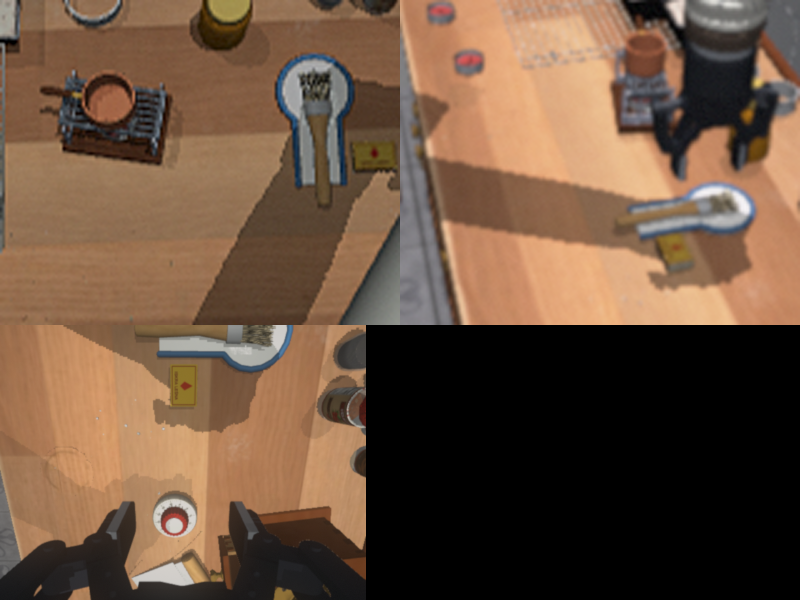

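```bash
python3 -c "
from workcell import bot
print(bot.job_done(), bot.get_obs()['time'])"
```

```text
the job is handed in; nothing more can be done
the job is handed in; nothing more can be done
```

The butter warmer is set up and the job is handed in, at about 44 s of the 131 s allowed. I did the steps in the order you gave:

- **Tea light:** the smallest of the three (38 mm) is in the recess. It sits about 2 to 3 mm off centre, within the 5 mm of play.
- **Grate:** it is home on the end frames between the posts. The tool height at release was within 1.5 mm of the height worked out for a seated grate.
- **Pot:** it stands upright on the grate with its handle towards +y, away from the brush rest. The wrist camera put it about 2 mm from the middle of the grate.
- **Brush:** it lies flat in the rest with the bristles in the bowl. The wrist camera put its origin within about 5 mm of the rest's.
- **Matchbox:** it lies flat on the -y side of the rest's channel, about 9 mm from it.
- **Honey jar and timer:** I never went near them. In the last pictures they stand where they were.

Some checks disagreed or went wrong:

- **Warmer position:** an early wrist picture, taken while the arm was still settling, was about 4 mm off two later ones. I used the later ones.
- **Pot position:** the last top-camera mark put the pot about 7 mm from where the wrist camera did. In the final picture it looks properly placed.
- **Timer:** the last top-camera search did not find the timer, but it shows in the last wrist picture.
- **Turning the pot:** on the first turn the last joint ran to its end of range, and the pot, still held, swung out and tilted by about 20 degrees. I brought it back level and turned it the other way. As far as I could see, nothing was touched.

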